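# Ready the bread slicer: sweep the deck, tension the blade, load the loaf

### The arm

A 7-joint arm with a two-finger parallel gripper is mounted at the origin on the work surface. World frame = base frame: x ahead of the robot, y to its left, z up, the work surface at z = 0. Lengths are in m, angles in rad, forces in N, time in s.
With the tool pointing down it reaches from about 0.425 to 0.925 m from the base axis. Payload 6.8 kg.
Tool frame: the origin (TCP) lies at the very end of the fingers, on their centre line; the grasp point (between the pads) lies 19 mm behind it; z points along the fingers, y is the line along which they close (so a half turn about z gives the same grasp; the last joint's range is limited). The gripper opens to 85 mm and grips with 20 to 120 N. Pads are 22 mm wide; open, the fingers measure 114 mm over their backs; the gripper's body (76 mm by 85 mm) begins 54 mm behind the grasp point. The pads swing forward as they close: fully open they stand 13 mm farther back than shut.
Start: joints at [-1.224, 0.477, 0.022, 1.555, -0.011, 1.109, -0.083], TCP at [0.297, 0.606, 0.194] pointing down, gripper open.
Joint ranges: [-2.96, 2.96], [-0.34, 2.1], [-1.41, 1.46], [0.24, 2.44], [-1.37, 4.51], [0.17, 1.92], [-2.96, 2.96]. Speed limits (rad/s): [2.39, 2.39, 3.14, 3.14, 3.14, 3.14, 3.14].

### API

Orientations are given as a unit quaternion [w, x, y, z].
In Python, from station import readout, viewer, bot gives the robot as it stands. The module is installed in compiled form; this text tells all that it offers.
- The arm moves only by the shell command python3 -m handwheel 'ROWS' [FORCE]. ROWS is JSON, a list of rows, each a list of 3 entries, a list of its own where there are three numbers: the shift along the tool's x, y, z in mm, then the turn, a rotation vector about the tool's x, y, z in degrees, then the gripper command: -1 is fully open, 1 is shut, values between are in proportion. In form: [[[x, y, z], [ax, ay, az], grip], ...]. A call has 1 to 20 rows; each row is the pose to reach, as a shift and turn from the pose commanded when the call began, along the tool's axes at that moment; what a row does not reach only later rows make up. A row lasts 1/12 s, in which the tool goes at most 41.7 mm and 7.16 degrees, less where a joint would pass 70% of its speed; a pose out of reach is approached as far as the arm can. A call with a gripper value outside its range is refused whole. The fingers move at their own pace and stop on an object; FORCE is the grip in N (left out, the last holds). Time passes only in rows, so rows that repeat a pose let the fingers close. It gives the time, the measured TCP pose, the force and the opening at its end, in the units of the state.
- readout.get_obs(): the state, without advancing time (a new reading comes with each control period).
- viewer.read_camera(name): name is "side" or "top" or "wrist"; returns a dict with "frame" (400x640x3 uint8, red, green, blue), "fx", "fy", "cx", "cy" (pixels), "rvec" (rotation vector, rad) and "tvec" (3), from world to camera coordinates, as OpenCV has them; the wrist camera has in their place "tool_from_camera" (4x4, takes a point from camera to tool coordinates, whose origin is the TCP and whose axes are the flange's). Camera axes: x right, y down, z forward; pixel columns grow to the right and rows downward; lengths in m; the calibration is good to about 2 mm. A picture is of the moment at which its call begins: read the wrist's pose just before it. There is no depth.
- bot.hand_in(): hands the job in, once; it reports no verdict.
Trained networks look in a picture, given as the dict that the camera call returned (one of the last four; its "shot" number tells which), for a name from the list of things; names that differ only in an ending like _2 or _b are one class to them, and where a whole thing is asked for, a point or a joint stands for the part that bears it (a point fixed in the world has none). Each returns a list of dicts, best first, with "score" (0 to 1); they miss things now and then, are a little off and sometimes report something else, mostly with a low value. They report only what shows in the picture. A call takes as long as a camera call. They do not tell look-alikes from the thing itself.
- viewer.search_frame(picture, target): "rect" ([centre column, centre row, width, height] in pixels, round what is visible of it).
- viewer.outline_of(picture, target): "mask" (400x640 bool, what is visible of it) and "rect" ([centre column, centre row, width, height] in pixels, round what is visible of it).
The state is a dict: "t": time; "q": joint angles; "joint_vel": joint speeds; "joint_torque": joint torques, N m; "eef_pos": TCP position; "tool_rot": TCP orientation; "contact_force": force on the tool from outside, world axes, zero at the start; "torque": the same for the moment, N m; "gripper_width": opening from 0.0 (shut) to 1.0 (fully open).
Only numpy, scipy, OpenCV 4.12 (cv2) and the standard library are available. Lean on these libraries where they do the work, as an engineer would, in place of code of your own. Each camera call takes 0.05 s, during which the arm holds its last target. There are 200 camera calls.

### The job

Get the bread slicer ready for the next order: first sweep every crust chip off its steel deck into the crumb trough with the scraper block, not touching the chips with the fingers. Then wind the tension wheel clockwise by its crank knob until it turns firm and the gauge pointer stands in the green band, never letting it run into the red, and after that lay the loaf the right way up in the middle of the clean deck, lengthwise between the fences. Leave the scraper standing on the middle of its blue mat, and do not knock over the jars, mug and tin.

Things in the scene. Friction and masses are not known exactly. Their poses are not given: they have to be found in the camera images.
- slicer: White fixed band slicer; origin on the table under the deck; x away from the robot, y left, z up. Steel deck: top z 75 mm, x +-75, y -120..130, between fences (tops z 89); a wall ends it at y 130; at y -120 it drops into the trough. Behind, the guard (x 85..186, y -210..335, top z 105) with the gauge on top; left, the wheel housing (x +-85, y 145..335, top z 85).
- deck_mid (a point): Middle of the deck's top face; axes as the slicer's (x across the deck, y along it).
- trough_floor (a point): Middle of the blue floor of the crumb trough, an open channel at the deck's -y end, 150 mm in x by 77 mm in y, floor 65 mm below the deck, far wall (-y) level with the fence tops; axes as the slicer's. The fences run on as its end walls.
- wheel_axis (a point): Point on the vertical axis of the tension hand wheel, at the height to grip the crank knob. The wheel's black rim is 124 mm across, its top face 28 mm below this point.
- crank_grip (a point): Grip point of the red crank knob on the wheel, 48 mm from its axis: round, vertical, 22 mm diameter, 40 mm tall, top 14 mm above this point; fingertips may go 20 mm below it. The knob spins freely on its pin: pinched from above it can be carried round in a circle without turning the hand.
- tension_wheel (a joint): Angle of the hand wheel, rad, growing clockwise seen from above; about two turns in all; stays where it is left. Starts slack, 0 to 2; set at 11.6 to 13.0 (middle 12.3). Resistance at the knob grows evenly from about 5 N slack to about 8 N set. Stop at 14.2.
- gauge (a joint): Travel of the black gauge pointer (orange end) along its white scale on the blade guard, m, towards the slicer's -y; driven by the wheel, 0.006 m per rad. Green band 0.0696 to 0.078; red beyond 0.0804.
- scraper: Scraper block, 180 g, standing upright; origin at the centre of its underside. Green foot 44 mm (x) by 86 mm (y) by 25 mm tall with a dark edge, white handle on it 24 mm (x) by 66 mm (y), up to z 68 mm. Grip the handle across its x; sweep with the long foot face leading.
- mat: Blue mat, fixed, 110 by 170 by 3 mm thick; origin at the centre of its underside. The scraper starts and ends on it.
- loaf: Brown loaf, 350 g, 140 mm (x) by 56 mm (y) by 72 mm tall, flat sides up to z 44 mm then a round dark top; origin at the centre of its underside. Starts on the table at the right.
- chip1: Loose crust chip, about 21 by 18 mm and 11 to 14 mm thick; origin at the centre of its underside. On the deck at the start; None if absent (4 to 6 are present).
- chip2: Loose crust chip, about 21 by 18 mm and 11 to 14 mm thick; origin at the centre of its underside. On the deck at the start; None if absent (4 to 6 are present).
- chip3: Loose crust chip, about 21 by 18 mm and 11 to 14 mm thick; origin at the centre of its underside. On the deck at the start; None if absent (4 to 6 are present).
- chip4: Loose crust chip, about 21 by 18 mm and 11 to 14 mm thick; origin at the centre of its underside. On the deck at the start; None if absent (4 to 6 are present).
- chip5: Loose crust chip, about 21 by 18 mm and 11 to 14 mm thick; origin at the centre of its underside. On the deck at the start; None if absent (4 to 6 are present).
- chip6: Loose crust chip, about 21 by 18 mm and 11 to 14 mm thick; origin at the centre of its underside. On the deck at the start; None if absent (4 to 6 are present).
- honey_jar: Amber jar, 64 mm diameter, 100 mm tall, bystander; origin under its centre.
- jam_jar: Dark red jar, 68 mm diameter, 90 mm tall, bystander; origin under its centre.
- mug: White mug, 76 mm diameter, 90 mm tall, bystander; origin under its centre.
- tin: Yellow tin, 72 mm diameter, 100 mm tall, bystander; origin under its centre.
Mind the look-alikes: they are no part of the job. What is shaped like the loaf but purple is not meant.

How it is judged:
By the outcome, as a careful person would: the job done as asked, in the order asked, and still so for the second after the job is handed in, with the robot touching nothing.
Of chip1, chip2, chip3, chip4, chip5, chip6 only 4 to 6 are there at a start; the rules pass over those that are not, and their reading is None.
At some moment in a run one of scraper, loaf may be knocked a few centimetres aside while the robot is not near it.
Once in a run the grip may slacken for a moment while it holds something.
It also fails if it takes over 192 s, if anything falls off the work surface, if the arm or the gripper's body presses on something with over 40 N, if the wrist force passes 120 N, or if a joint passes its speed limit or range.

## Working session

There is one attempt and no reset: what is moved stays moved. The work goes in short steps, Python scripts to look and compute and a shell command to move; the robot and the scene stay as the last step left them, time stands still between calls to the robot, and variables do not carry over. Pictures are saved under pics/ and viewed, on a budget of 14 in all, crops included, one or two more only if the job needs it, and the job is handed in when it is done.

```bash
mkdir -p pics; python3 - <<'E'
from station import readout, viewer
import cv2,numpy as np
o=readout.get_obs(); print({k:np.round(v,3).tolist() for k,v in o.items()})
for n in ("top","side"):
    p=viewer.read_camera(n); cv2.imwrite(f"pics/{n}0.png",p["frame"][:,:,::-1])
    print(n,p["fx"],p["cx"],p["cy"],np.round(p["rvec"],4),np.round(p["tvec"],4))
    np.savez(f"cal_{n}.npz",**{k:p[k] for k in("fx","fy","cx","cy","rvec","tvec")})
    for t in ("slicer","tension_wheel","crank_grip","gauge","scraper","mat","loaf","chip1","honey_jar","jam_jar","mug","tin"):
        print(t,[(round(d["score"],2),np.round(d["rect"]).astype(int).tolist()) for d in viewer.search_frame(p,t)][:7])
E
```

```text
{'t': 0.0, 'q': [-1.224, 0.478, 0.022, 1.556, -0.012, 1.109, -0.083], 'joint_vel': [0.001, -0.0, 0.0, 0.001, 0.001, 0.001, 0.001], 'joint_torque': [-0.001, -59.645, 1.608, -28.118, 0.012, 0.01, -0.0], 'eef_pos': [0.296, 0.606, 0.193], 'tool_rot': [-0.0, 0.225, 0.974, -0.001], 'contact_force': [0.412, -0.467, -0.452], 'torque': [0.054, -0.04, 0.02], 'gripper_width': 1.002}
top 483.83207633636584 318.86691318653675 197.77040683896098 [ 2.1969 -2.1477  0.0794] [-0.1062  0.4393  1.3356]
slicer [(0.76, [245, 132, 208, 120])]
tension_wheel [(0.57, [171, 146, 50, 48])]
crank_grip [(0.65, [154, 148, 10, 9]), (0.47, [166, 231, 36, 26])]
gauge [(0.41, [300, 140, 7, 2])]
scraper [(0.78, [387, 146, 31, 20])]
mat [(0.77, [387, 149, 62, 48]), (0.38, [301, 138, 8, 11])]
loaf [(0.9, [409, 203, 32, 53]), (0.88, [384, 284, 51, 52]), (0.73, [449, 268, 48, 47])]
chip1 [(0.45, [252, 141, 12, 13])]
honey_jar [(0.62, [212, 229, 32, 27])]
jam_jar [(0.9, [166, 229, 38, 27])]
mug [(0.58, [334, 233, 31, 33])]
tin []
side 394.6875767359073 323.1726509634986 196.30486250867298 [ 2.0949 -0.8713  0.4032] [-0.4012  0.2352  1.124 ]
slicer [(0.93, [318, 171, 150, 110])]
tension_wheel [(0.92, [269, 138, 33, 19])]
crank_grip [(0.57, [262, 132, 6, 11])]
gauge []
scraper [(0.78, [393, 221, 29, 28])]
mat [(0.6, [396, 228, 60, 39]), (0.21, [301, 233, 36, 36])]
loaf [(0.71, [365, 315, 29, 63]), (0.69, [374, 255, 50, 44]), (0.61, [300, 286, 21, 57]), (0.55, [316, 171, 151, 108])]
chip1 []
honey_jar []
jam_jar [(0.66, [223, 173, 20, 28]), (0.29, [376, 255, 52, 46])]
mug [(0.58, [299, 234, 37, 36])]
tin [(0.84, [454, 251, 26, 42])]
```

```bash
python3 - <<'E'
import cv2
a=cv2.imread("pics/top0.png"); cv2.imwrite("pics/top0c.png",cv2.resize(a[60:330,110:510],None,fx=2,fy=2,interpolation=cv2.INTER_CUBIC))
E
```

```text
(no output)
```

View pics/top0c.png

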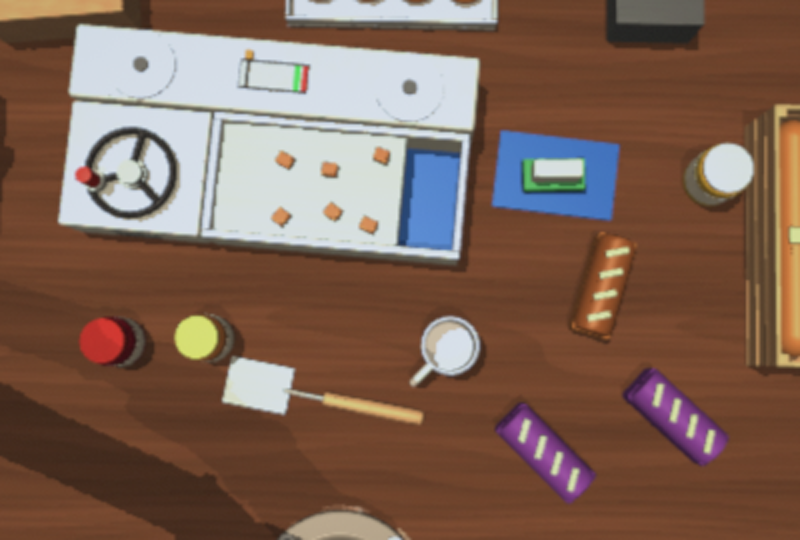

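View pics/side0.png

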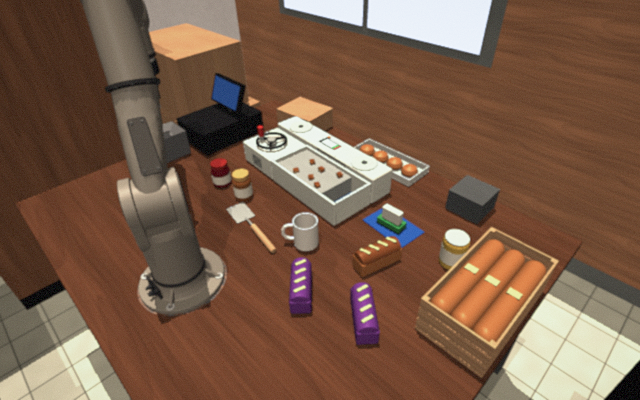

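The top view shows the slicer rotated slightly, with six chips on the deck. The mat and scraper are at crop (556,175), the brown loaf at (604,286), the mug at (450,346), the tin or jars at left and right, and the purple look-alikes below. I'll localise these next.

```bash
cat > h.py <<'E'
import numpy as np,cv2
from scipy.optimize import least_squares
from scipy.spatial.transform import Rotation as R
def cal(n): return dict(np.load(f"cal_{n}.npz"))
def ray(c,uv):
    M=cv2.Rodrigues(c["rvec"])[0]; C=-M.T@c["tvec"]
    d=M.T@np.array([(uv[0]-c["cx"])/c["fx"],(uv[1]-c["cy"])/c["fy"],1.]); return C,d
def at(c,uv,z):
    C,d=ray(c,uv); return C+d*(z-C[2])/d[2]
def proj(c,P):
    K=np.array([[c["fx"],0,c["cx"]],[0,c["fy"],c["cy"]],[0,0,1.]])
    return cv2.projectPoints(np.array(P,float),c["rvec"],c["tvec"],K,None)[0][:,0]
def wristcal(p,o):
    T=np.eye(4); q=o["tool_rot"]; T[:3,:3]=R.from_quat([q[1],q[2],q[3],q[0]]).as_matrix(); T[:3,3]=o["eef_pos"]
    W=np.linalg.inv(T@np.array(p["tool_from_camera"]))
    return dict(fx=p["fx"],fy=p["fy"],cx=p["cx"],cy=p["cy"],rvec=cv2.Rodrigues(W[:3,:3])[0][:,0],tvec=W[:3,3])
def xf(s,P):
    P=np.array(P,float); c,n=np.cos(s[2]),np.sin(s[2])
    return np.c_[s[0]+c*P[:,0]-n*P[:,1], s[1]+n*P[:,0]+c*P[:,1], P[:,2]]
def rot(T): return np.degrees(T)
def toolshift(o,P):
    "mm in tool axes from measured pose to world TCP P"
    q=o["tool_rot"]; return 1e3*R.from_quat([q[1],q[2],q[3],q[0]]).inv().apply(np.array(P)-o["eef_pos"])
E
python3 - <<'E'
from h import *
c=cal("top"); f=lambda u:np.array([u[0]/2+110,u[1]/2+60])
pts=[((77,26),(.186,.335,.105)),((478,60),(.186,-.210,.105)),((60,222),(-.085,.335,.085)),((73,102),(.085,.335,.085)),((137,158),None)]
pp=[(f(a),b) for a,b in pts if b]
r=least_squares(lambda s:(proj(c,xf(s,[b for _,b in pp]))-[a for a,_ in pp]).ravel(),[.75,.1,0])
s=r.x; print("slicer",s,"yaw",np.degrees(s[2]),r.fun.round(1))
np.save("slicer.npy",s)
def loc(P): 
    cc,n=np.cos(s[2]),np.sin(s[2]); d=P[:2]-s[:2]; return np.array([cc*d[0]+n*d[1],-n*d[0]+cc*d[1]])
print("deck mid",xf(s,[(0,0,.075)]),"trough edge px",proj(c,xf(s,[(0,-.12,.075)])))
for n,u,z in [("hub",(130,172),.085),("knobtop",(86,176),.13)]: P=at(c,f(u),z);print(n,P,loc(P))
for u in [(285,159),(330,169),(382,155),(281,216),(333,211),(369,225)]: print("chip local",loc(at(c,f(u),.083)).round(3))
ms=[at(c,f(u),.003) for u in[(502,131),(619,145),(611,220),(493,206)]]; m=np.mean(ms,0); print("mat",m,[x[:2].round(3) for x in ms])
print("mat yaw of short(x) axis",np.degrees(np.arctan2(*(ms[0]-ms[3])[1::-1])))
h=[at(c,f(u),.068) for u in[(535,160),(583,160),(583,177),(535,177)]]; print("scraper",np.mean(h,0),[x[:2].round(3) for x in h])
l=[at(c,f(u),.06) for u in[(602,236),(634,240),(606,338),(573,330)]];print("loaf",np.mean(l,0),"long dir",np.degrees(np.arctan2(*(l[0]+l[1]-l[2]-l[3])[1::-1])))
for n,u,z in [("mug",(450,346),.09),("jar r",(727,171),.1),("red",(105,340),.09),("yellowj",(198,338),.1)]:print(n,at(c,f(u),z))
E
```

```text
slicer [ 0.55445787  0.04736071 -0.06895605] yaw -3.950890503459591 [-0.2 -1.   1.5 -0.4 -1.3  1.7 -0.  -0.3]
deck mid [[0.55445787 0.04736071 0.075     ]] trough edge px [[310.69249063 157.17495263]]
hub [0.56712178 0.29338221 0.085     ] [-0.00431741  0.24630938]
knobtop [0.55223225 0.33617914 0.13      ] [-0.02212033  0.2879787 ]
chip local [0.032 0.04 ]
chip local [ 0.024 -0.021]
chip local [ 0.05  -0.089]
chip local [-0.045  0.038]
chip local [-0.032 -0.031]
chip local [-0.047 -0.081]
mat [ 0.59042525 -0.28997894  0.003     ] [array([ 0.653, -0.212]), array([ 0.636, -0.379]), array([ 0.528, -0.368]), array([ 0.544, -0.201])]
mat yaw of short(x) axis -5.82149656181375
scraper [ 0.58740705 -0.28525998  0.068     ] [array([ 0.598, -0.253]), array([ 0.6  , -0.318]), array([ 0.576, -0.318]), array([ 0.575, -0.253])]
loaf [ 0.42966177 -0.34849067  0.06      ] long dir -15.997026763080209
mug [ 0.34338327 -0.14174174  0.09      ]
jar r [ 0.58228924 -0.50269771  0.1       ]
red [0.34082009 0.31405063 0.09      ]
yellowj [0.3461254  0.18861171 0.1       ]
```

```bash
R='[-652,-674,-56],[0,0,64],-1'; python3 -m handwheel '[[[-320,-330,-56],[0,0,32],-1],[[-320,-330,-56],[0,0,32],-1],[[-320,-330,-56],[0,0,32],-1],[[-320,-330,-56],[0,0,32],-1],[[-320,-330,-56],[0,0,32],-1],[[-320,-330,-56],[0,0,32],-1],[[-320,-330,-56],[0,0,32],-1],[[-320,-330,-56],[0,0,32],-1],[[-320,-330,-56],[0,0,32],-1],[[-320,-330,-56],[0,0,32],-1],[[-320,-330,-56],[0,0,32],-1],[[-652,-674,-56],[0,0,64],-1],[[-652,-674,-56],[0,0,64],-1],[[-652,-674,-56],[0,0,64],-1],[[-652,-674,-56],[0,0,64],-1],[[-652,-674,-56],[0,0,64],-1],[[-652,-674,-56],[0,0,64],-1],[[-652,-674,-56],[0,0,64],-1],[[-652,-674,-56],[0,0,64],-1],[[-652,-674,-56],[0,0,64],-1]]'
```

```text
t: 2.97
eef_pos: [0.5534, -0.1847, 0.2501]
tool_rot: [0.0, 0.707, 0.707, 0.0]
contact_force: [0.4, -0.1, 0.4]
gripper_width: 0.997
```

```bash
python3 -m handwheel '[[[-101,34,0],[0,0,0],-1],[[-101,34,0],[0,0,0],-1],[[-101,34,0],[0,0,0],-1],[[-101,34,0],[0,0,0],-1],[[-101,34,0],[0,0,0],-1],[[-101,34,0],[0,0,0],-1]]'; python3 - <<'E'
from station import readout, viewer
from h import *
o=readout.get_obs(); p=viewer.read_camera("wrist"); c=wristcal(p,o); cv2.imwrite("pics/w1.png",p["frame"][:,:,::-1]); np.savez("cal_w1.npz",**c)
print(o["eef_pos"])
p2=viewer.read_camera("top"); cv2.imwrite("pics/top1.png",p2["frame"][:,:,::-1])
for t in("scraper","mat"):
  for d in viewer.outline_of(p,t)[:3]:
    m=d["mask"].astype(np.uint8); print(t,round(d["score"],2),np.round(d["rect"]),cv2.minAreaRect(cv2.findNonZero(m)), at(c,d["rect"][:2],.068 if t=="scraper" else .003))
E
```

```text
t: 3.47
eef_pos: [0.5869, -0.2831, 0.2496]
tool_rot: [-0.0, 0.707, 0.707, 0.0]
contact_force: [0.2, 0.2, -0.6]
gripper_width: 1.002
[ 0.58686138 -0.28313038  0.24957874]
scraper 0.92 [316. 162.  35.  72.] ((317.5340576171875, 162.13470458984375), (71.77608489990234, 34.263397216796875), 88.80650329589844) [ 0.58904822 -0.27548692  0.068     ]
mat 0.56 [322. 162.  90. 138.] ((319.7010192871094, 159.99087524414062), (86.68340301513672, 126.48403930664062), 6.146625518798828) [ 0.59760977 -0.28802414  0.003     ]
```

View pics/w1.png

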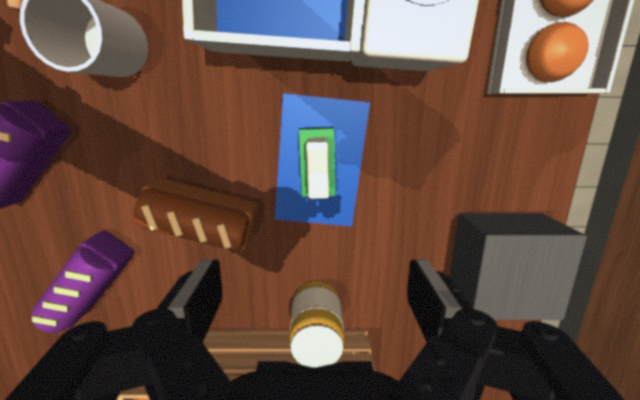

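The scraper handle is centred at about (318,169) on the mat (corners (284,94), (370,101), (352,226), (275,219)). The loaf is at left, about (195,218).

```bash
python3 - <<'E'
from h import *
c=cal("w1")
print("handle",[at(c,u,.068)[:2].round(4) for u in[(318,169),(317,140),(319,199),(307,169),(328,169)]])
m=[at(c,u,.003)[:2].round(4) for u in[(284,94),(370,101),(352,226),(275,219)]]; print("mat",np.mean(m,0),m)
print("foot",[at(c,u,.025)[:2].round(4) for u in[(299,129),(334,127),(336,197),(301,199)]])
E
```

```text
handle [array([ 0.5912, -0.2834]), array([ 0.5901, -0.2505]), array([ 0.5925, -0.3194]), array([ 0.5786, -0.2833]), array([ 0.6027, -0.2834])]
mat [ 0.594675 -0.29025 ] [array([ 0.549 , -0.2011]), array([ 0.6578, -0.2098]), array([ 0.6408, -0.3805]), array([ 0.5311, -0.3696])]
foot [array([ 0.5682, -0.2424]), array([ 0.6113, -0.24  ]), array([ 0.6155, -0.3303]), array([ 0.5694, -0.333 ])]
```

```bash
python3 -m handwheel '[[[-2,4,100],[0,0,-1.5],-1],[[-2,4,100],[0,0,-1.5],-1],[[-2,4,100],[0,0,-1.5],-1],[[-2,4,150],[0,0,-1.5],-1],[[-2,4,180],[0,0,-1.5],-1],[[-2,4,205],[0,0,-1.5],-1],[[-2,4,213],[0,0,-1.5],-1],[[-2,4,213],[0,0,-1.5],-1],[[-2,4,213],[0,0,-1.5],0.5],[[-2,4,213],[0,0,-1.5],1],[[-2,4,213],[0,0,-1.5],1],[[-2,4,213],[0,0,-1.5],1],[[-2,4,213],[0,0,-1.5],1],[[-2,4,213],[0,0,-1.5],1],[[-2,4,213],[0,0,-1.5],1],[[-2,4,213],[0,0,-1.5],1]]' 60
```

```text
t: 5.0
eef_pos: [0.5909, -0.286, 0.037]
tool_rot: [0.0, 0.698, 0.716, 0.0]
contact_force: [0.5, -0.3, -0.1]
gripper_width: 0.002
```

The gripper closed on nothing, so I'm checking the scene.

```bash
python3 - <<'E'
from station import readout, viewer
from h import *
a=cv2.imread("pics/top1.png")
p=viewer.read_camera("top"); f=p["frame"][:,:,::-1]
cv2.imwrite("pics/top2c.png",np.vstack([cv2.resize(x[100:240,320:520],None,fx=2,fy=2,interpolation=cv2.INTER_CUBIC) for x in(a,f)]))
E
```

```text
(no output)
```

View pics/top2c.png

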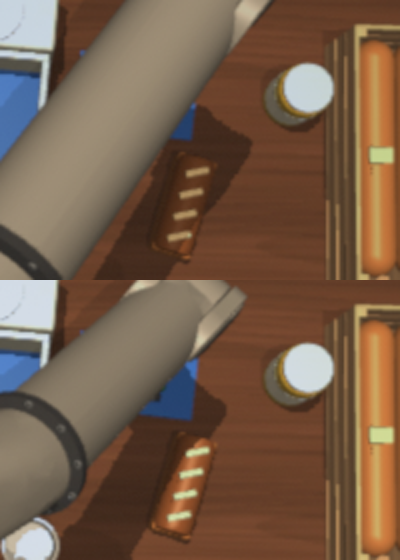

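```bash
python3 - <<'E'
from station import readout, viewer
from h import *
p=viewer.read_camera("wrist"); s=viewer.read_camera("side")
cv2.imwrite("pics/w2.png",np.vstack([p["frame"][:,:,::-1][:, 60:580], cv2.resize(s["frame"][:,:,::-1][170:270,330:460],(520,400),interpolation=cv2.INTER_CUBIC)])[::1][:800])
im=cv2.imread("pics/w2.png"); cv2.imwrite("pics/w2.png",cv2.resize(im,(390,600)))
E
```

```text
(no output)
```

View pics/w2.png

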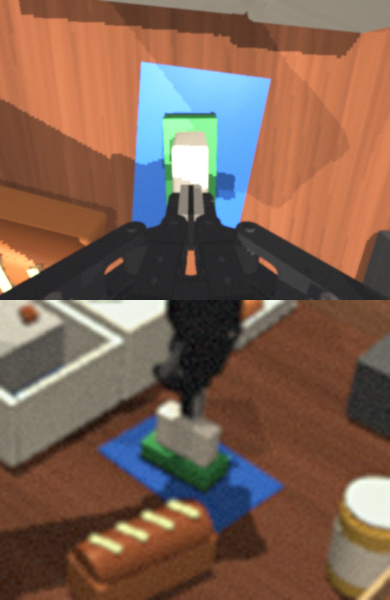

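The scraper has been displaced towards +y, and the fingers closed beside the end of its handle. I'll rise, open and measure again.

```bash
python3 -m handwheel '[[[0,0,-40],[0,0,0],1],[[0,0,-80],[0,0,0],1],[[0,0,-120],[0,0,0],-1],[[-20,0,-140],[0,0,0],-1],[[-20,0,-140],[0,0,0],-1],[[-20,0,-140],[0,0,0],-1],[[-20,0,-140],[0,0,0],-1],[[-20,0,-140],[0,0,0],-1]]'; python3 - <<'E'
from station import readout, viewer
from h import *
o=readout.get_obs(); p=viewer.read_camera("wrist"); c=wristcal(p,o); cv2.imwrite("pics/w3.png",p["frame"][:,:,::-1]); np.savez("cal_w3.npz",**c)
hsv=cv2.cvtColor(p["frame"],cv2.COLOR_RGB2HSV)
for t in("scraper",):
  for d in viewer.outline_of(p,t)[:3]:
    print(t,round(d["score"],2),np.round(d["rect"]))
E
```

```text
t: 5.82
eef_pos: [0.5906, -0.3045, 0.175]
tool_rot: [-0.002, 0.698, 0.716, -0.0]
contact_force: [0.2, 0.1, -0.2]
gripper_width: 0.846
scraper 0.56 [313. 158.  42.  84.]
```

View pics/w3.png

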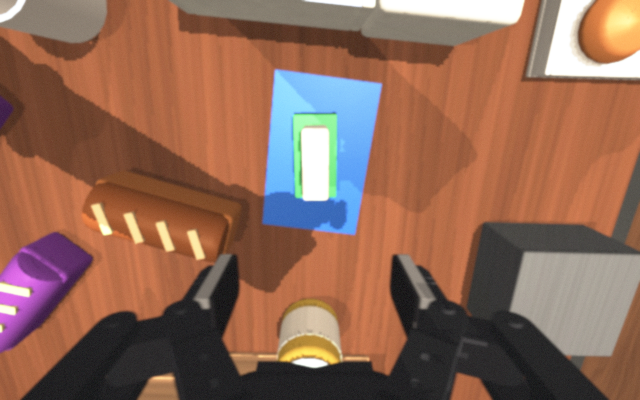

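The handle is now centred at about (315,163), with mat corners (275,70), (381,83), (355,235) and (262,223).

```bash
python3 - <<'E'
from h import *
c=cal("w3")
print("handle",[at(c,u,.071)[:2].round(4) for u in[(315,163),(314,126),(316,200)]])
m=[at(c,u,.003)[:2].round(4) for u in[(275,70),(381,83),(355,235),(262,223)]]; print("mat",np.mean(m,0),m)
print("foot",[at(c,u,.028)[:2].round(4) for u in[(294,115),(336,115)]])
E
```

```text
handle [array([ 0.5906, -0.2824]), array([ 0.5889, -0.2501]), array([ 0.5924, -0.3171])]
mat [ 0.5939 -0.2904] [array([ 0.5478, -0.2009]), array([ 0.6567, -0.2107]), array([ 0.6407, -0.3813]), array([ 0.5304, -0.3687])]
foot [array([ 0.5689, -0.2435]), array([ 0.6102, -0.2425])]
```

```bash
python3 - <<'E'
from station import readout, viewer
from h import *
p=viewer.read_camera("wrist"); T=np.array(p["tool_from_camera"]);print(T.round(3))
o=dict(eef_pos=np.array([.5909,-.286,.037]),tool_rot=np.array([0,.698,.716,0])); c=wristcal(p,o)
print("TCP",proj(c,[[.5909,-.286,.037]]),"handle top corners",proj(c,[[.5906,-.25,.071],[.5906,-.317,.071]]))
s=cal("side"); q=proj(s,[[.5909,-.286,.037],[.5906,-.25,.071],[.5906,-.317,.071]]); print("side in crop",(q-[330,170])*[520/130*.75,3]+[0,300])
E
```

```text
[[-0.001 -0.952 -0.306  0.078]
 [ 1.    -0.001  0.    -0.   ]
 [-0.    -0.306  0.952 -0.18 ]
 [ 0.     0.     0.     1.   ]]
TCP [[314.21913127 232.17681849]] handle top corners [[315.46851844 190.7905183 ]
 [312.29472705 310.82842117]]
side in crop [[185.10726831 441.84436881]
 [160.78013285 402.38440658]
 [212.01088206 431.04083603]]
```

```bash
python3 -m handwheel '[[[20.5,0,40],[0,0,0],-1],[[20.5,0,80],[0,0,0],-1],[[20.5,0,110],[0,0,0],-1],[[20.5,0,130],[0,0,0],-1],[[20.5,0,138],[0,0,0],-1],[[20.5,0,138],[0,0,0],-1],[[20.5,0,138],[0,0,0],-1]]' 60; python3 - <<'E'
from station import readout, viewer
from h import *
p=viewer.read_camera("wrist"); s=viewer.read_camera("side")
cv2.imwrite("pics/w4.png",cv2.resize(np.hstack([p["frame"][:,:,::-1][100:400, 160:480], cv2.resize(s["frame"][:,:,::-1][180:250,350:440],(386,300),interpolation=cv2.INTER_CUBIC)]),None,fx=1.1,fy=1.1))
o=dict(eef_pos=np.array([.5909,-.286,.037]),tool_rot=np.array([0,.698,.716,0])); c=wristcal(p,o)
print("w2 pred foot",proj(c,[[.569,-.243,.028],[.611,-.2425,.028]])*.75-[45,0],"mat",proj(c,[[.548,-.201,.003],[.657,-.21,.003]])*.75-[45,0])
E
```

```text
t: 6.55
eef_pos: [0.5912, -0.2858, 0.0393]
tool_rot: [0.0, 0.698, 0.716, -0.0]
contact_force: [-0.3, 0.0, 0.1]
gripper_width: 0.997
w2 pred foot [[164.26893576 118.81785998]
 [217.39604423 119.46050395]] mat [[141.74061954  62.88289407]
 [270.55982812  77.43343366]]
```

View pics/w4.png

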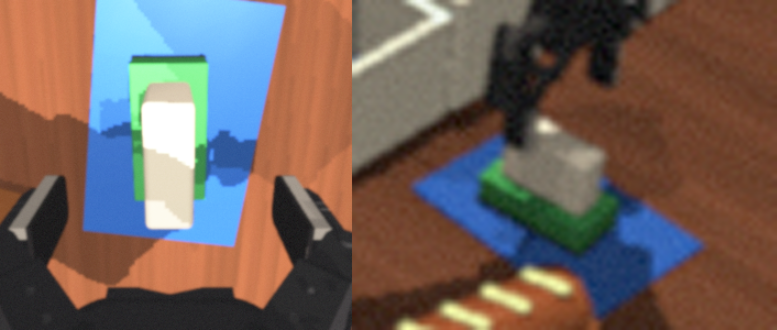

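The handle stands between the open fingers, from crop (165,90) to (165,228). I'll close and read the width.

```bash
python3 -m handwheel '[[[0,0,3],[0,0,0],1],[[0,0,3],[0,0,0],1],[[0,0,3],[0,0,0],1],[[0,0,3],[0,0,0],1]]' 60;  python3 -m handwheel '[[[0,0,0],[0,0,0],1],[[0,0,0],[0,0,0],1],[[0,0,0],[0,0,0],1],[[0,0,0],[0,0,0],1],[[0,0,0],[0,0,0],1]]' 60; python3 - <<'E'
from station import readout, viewer
from h import *
p=viewer.read_camera("wrist")
cv2.imwrite("pics/w5.png",p["frame"][:,:,::-1][100:400, 160:480])
E
```

```text
t: 6.98
eef_pos: [0.5911, -0.2855, 0.0363]
tool_rot: [0.0, 0.698, 0.716, 0.0]
contact_force: [-0.8, -0.6, -0.4]
gripper_width: 0.452
t: 7.4
eef_pos: [0.5908, -0.2855, 0.0358]
tool_rot: [-0.0, 0.698, 0.716, 0.0]
contact_force: [-0.5, -0.3, -0.1]
gripper_width: -0.007
```

View pics/w5.png

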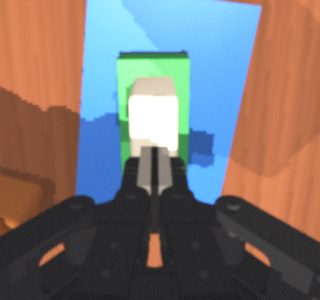

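The fingertips visibly end at about the handle top (row ~250, where 232 was expected), so the real tips are roughly 30 mm shorter than the reported TCP. The straddle is safe, so I'll open, go lower and close again.

```bash
python3 -m handwheel '[[[0,0,-10],[0,0,0],-1],[[0,0,-10],[0,0,0],-1],[[0,0,-10],[0,0,0],-1],[[0,0,-10],[0,0,0],-1],[[0,0,-10],[0,0,0],-1],[[0,0,-10],[0,0,0],-1],[[0,0,-10],[0,0,0],-1],[[2,0,10],[0,0,0],-1],[[2,0,25],[0,0,0],-1],[[2,0,25],[0,0,0],-1],[[2,0,25],[0,0,0],1],[[2,0,25],[0,0,0],1],[[2,0,25],[0,0,0],1],[[2,0,25],[0,0,0],1],[[2,0,25],[0,0,0],1],[[2,0,25],[0,0,0],1],[[2,0,25],[0,0,0],1],[[2,0,25],[0,0,0],1],[[2,0,25],[0,0,0],1]]' 60
```

```text
t: 9.03
eef_pos: [0.5911, -0.2837, 0.0116]
tool_rot: [0.0, 0.698, 0.716, 0.0]
contact_force: [-1.0, 1.5, 6.1]
gripper_width: 0.268
```

```bash
python3 -m handwheel '[[[0,0,-5],[0,0,0],1],[[0,0,-30],[0,0,0],1],[[0,0,-70],[0,0,0],1],[[0,0,-110],[0,0,0],1],[[0,0,-150],[0,0,0],1],[[0,0,-170],[0,0,0],1],[[0,0,-170],[0,0,0],1],[[0,0,-170],[0,0,0],1]]' 60; python3 - <<'E'
from station import readout, viewer
from h import *
o=readout.get_obs(); s=viewer.read_camera("side");p=viewer.read_camera("wrist")
cv2.imwrite("pics/w6.png",np.hstack([cv2.resize(s["frame"][:,:,::-1][120:260,330:480],(321,300),interpolation=cv2.INTER_CUBIC),p["frame"][:,:,::-1][100:400, 160:480]]))
s=np.load("slicer.npy"); 
for P in [(.030,.085,.25),(-.030,.085,.25)]:
  W=xf(s,[P])[0]; print(P,W,toolshift(o,W))
print(s)
E
```

```text
t: 9.7
eef_pos: [0.5912, -0.2835, 0.1818]
tool_rot: [0.001, 0.698, 0.716, 0.001]
contact_force: [0.3, -0.0, -2.7]
gripper_width: 0.267
(0.03, 0.085, 0.25) [0.59024319 0.13009166 0.25      ] [413.45173954   9.64510622 -68.32246071]
(-0.03, 0.085, 0.25) [0.53038578 0.13422575 0.25      ] [419.10200038 -50.08814074 -68.43976427]
[ 0.55445787  0.04736071 -0.06895605]
```

View pics/w6.png

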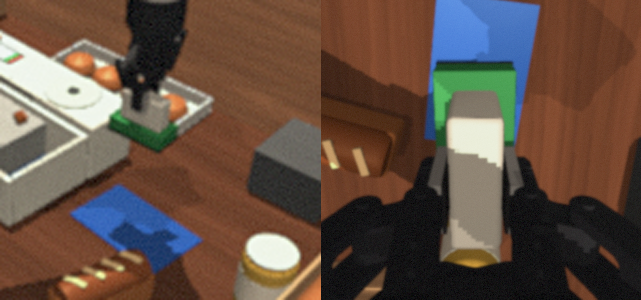

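The scraper is held at about mid-handle and lifted clear. Next I'll carry it over the deck with a turn and look again.

```bash
python3 -m handwheel '[[[0,0,-68],[0,0,0],1],[[0,0,-68],[0,0,0],1],[[416,-20,-68],[0,0,-84.6],1],[[416,-20,-68],[0,0,-84.6],1],[[416,-20,-68],[0,0,-84.6],1],[[416,-20,-68],[0,0,-84.6],1],[[416,-20,-68],[0,0,-84.6],1],[[416,-20,-68],[0,0,-84.6],1],[[416,-20,-68],[0,0,-84.6],1],[[416,-20,-68],[0,0,-84.6],1],[[416,-20,-68],[0,0,-84.6],1],[[416,-20,-68],[0,0,-84.6],1],[[416,-20,-68],[0,0,-84.6],1],[[416,-20,-68],[0,0,-84.6],1],[[416,-20,-68],[0,0,-84.6],1],[[416,-20,-68],[0,0,-84.6],1],[[416,-20,-68],[0,0,-84.6],1],[[416,-20,-68],[0,0,-84.6],1],[[416,-20,-68],[0,0,-84.6],1]]' 60; python3 - <<'E'
from station import readout, viewer
from h import *
o=readout.get_obs(); p=viewer.read_camera("wrist"); c=wristcal(p,o); np.savez("cal_w7.npz",**c)
f=np.ascontiguousarray(p["frame"][:,:,::-1]); cv2.imwrite("pics/w7.png",f)
s=np.load("slicer.npy")
for q in proj(c,xf(s,[(x,y,.075) for x in(-.075,.075) for y in(-.12,.13)])): cv2.circle(f,tuple(int(round(v)) for v in q),2,(255,0,255),-1)
for q in proj(c,xf(s,[(-.085,.145,.085),(.085,.145,.085),(.085,.145,.105),(.085,-.21,.105)])): cv2.circle(f,tuple(int(round(v)) for v in q),2,(255,255,0),-1)
cv2.imwrite("pics/w7a.png",f)
E
```

```text
t: 11.38
eef_pos: [0.5603, 0.1313, 0.2486]
tool_rot: [-0.0, 0.036, 0.999, -0.0]
contact_force: [0.6, 0.0, -2.4]
gripper_width: 0.265
```

View pics/w7a.png

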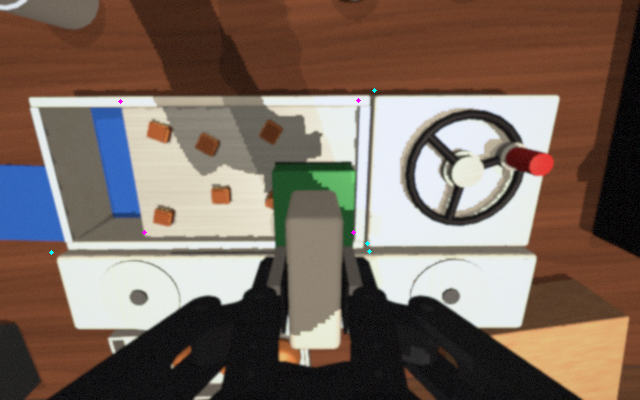

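The annotated wrist view shows predictions about 6 px off the true deck corners. I'll refine the slicer pose from clear corners: guard (59,256), (536,254), (523,328), (76,328) and housing (558,97), (373,97).

```bash
python3 - <<'E'
from h import *
c=cal("w7")
pp=[((59,256),(.085,-.21,.105)),((536,254),(.085,.335,.105)),((523,328),(.186,.335,.105)),((76,328),(.186,-.21,.105)),((558,97),(-.085,.335,.085)),((373,97),(-.085,.145,.085))]
r=least_squares(lambda s:(proj(c,xf(s,[b for _,b in pp]))-[a for a,_ in pp]).ravel(),np.load("slicer.npy"))
s=r.x; print(s,np.degrees(s[2]),r.fun.round(1)); np.save("slicer.npy",s)
def loc(P):
    cc,n=np.cos(s[2]),np.sin(s[2]); d=P[:2]-s[:2]; return np.array([cc*d[0]+n*d[1],-n*d[0]+cc*d[1]]).round(3)
print("TCP loc",loc(np.array([.5603,.1313])),"hub",loc(at(c,(466,169),.09)),at(c,(466,169),.09),"knob top",loc(at(c,(541,163),.132)),at(c,(541,163),.132))
print("chips",[loc(at(c,u,.086)) for u in[(159,130),(207,143),(271,131),(164,214),(221,194),(269,201)]])
print("deck corners px",proj(c,xf(s,[(x,y,.075) for x in(-.075,.075) for y in(-.12,.13)])).round())
E
```

```text
[ 0.56112012  0.04719718 -0.06672253] -3.8229195588586395 [-6.1  1.5  3.6  1.  -0.7  1.9 -2.   3.9  3.3 -1.9  1.1 -0.8]
TCP loc [-0.006  0.084] hub [-0.01   0.246] [0.56742705 0.29372588 0.09      ] knob top [-0.025  0.296] [0.55618922 0.34369985 0.132     ]
chips [array([-0.053, -0.078]), array([-0.039, -0.03 ]), array([-0.051,  0.039]), array([ 0.041, -0.087]), array([ 0.017, -0.02 ]), array([0.026, 0.033])]
deck corners px [[121. 108.]
 [358. 106.]
 [145. 238.]
 [353. 237.]]
```

```bash
python3 - <<'E'
from h import *
from station import readout
o=readout.get_obs(); s=np.load("slicer.npy")
for x in(.029,-.029):
  for y in (.085,-.13): print(x,y,toolshift(o,xf(s,[(x,y,.0846)])[0]).round(1))
print(np.degrees(s[2]), 2*np.degrees(np.arctan2(o["tool_rot"][2],o["tool_rot"][1]))-90)
E
```

```text
0.029 0.085 [-35.4   1.2 164.1]
0.029 -0.13 [ -36.3 -213.8  164.1]
-0.029 0.085 [ 22.6   0.9 164.1]
-0.029 -0.13 [  21.7 -214.1  164.1]
-3.8229195588586395 85.93707489265802
```

```bash
python3 -m handwheel '[[[21,1,0],[0,0,0],1],[[21,1,40],[0,0,0],1],[[21,1,80],[0,0,0],1],[[21,1,115],[0,0,0],1],[[21,1,140],[0,0,0],1],[[21,1,152],[0,0,0],1],[[21,1,160],[0,0,0],1],[[21,1,163],[0,0,0],1],[[21,1,163],[0,0,0],1],[[21,1,163],[0,0,0],1]]'
```

```text
t: 12.27
eef_pos: [0.5407, 0.1347, 0.0873]
tool_rot: [0.001, 0.035, 0.999, 0.001]
contact_force: [0.1, -0.0, -1.4]
gripper_width: 0.269
```

```bash
python3 -m handwheel '[[[0,0,2],[0,0,0],1],[[0,0,3],[0,0,0],1],[[0,0,3],[0,0,0],1]]'; python3 -m handwheel '[[[0,-12,3],[0,0,0],1],[[0,-24,3],[0,0,0],1],[[0,-36,3],[0,0,0],1],[[0,-48,3],[0,0,0],1],[[0,-60,3],[0,0,0],1],[[0,-72,3],[0,0,0],1],[[0,-84,3],[0,0,0],1],[[0,-96,3],[0,0,0],1],[[0,-108,3],[0,0,0],1],[[0,-120,3],[0,0,0],1],[[0,-132,3],[0,0,0],1],[[0,-144,3],[0,0,0],1],[[0,-156,3],[0,0,0],1],[[0,-168,3],[0,0,0],1],[[0,-180,3],[0,0,0],1],[[0,-192,3],[0,0,0],1],[[0,-204,3],[0,0,0],1],[[0,-214,3],[0,0,0],1],[[0,-214,3],[0,0,0],1],[[0,-214,3],[0,0,0],1]]'
```

```text
t: 12.52
eef_pos: [0.5402, 0.1346, 0.0836]
tool_rot: [0.001, 0.035, 0.999, 0.0]
contact_force: [0.6, -0.3, 0.9]
gripper_width: 0.267
t: 14.18
eef_pos: [0.5287, -0.0785, 0.0831]
tool_rot: [0.004, 0.035, 0.999, 0.001]
contact_force: [0.6, 2.1, 16.7]
gripper_width: 0.268
```

```bash
python3 -m handwheel '[[[0,0,-40],[0,0,0],1],[[0,0,-80],[0,0,0],1],[[-54,40,-80],[0,0,0],1],[[-54,80,-80],[0,0,0],1],[[-54,120,-80],[0,0,0],1],[[-54,160,-80],[0,0,0],1],[[-54,200,-80],[0,0,0],1],[[-54,214,-80],[0,0,0],1],[[-54,214,-80],[0,0,0],1],[[-54,214,-60],[0,0,0],1],[[-54,214,-35],[0,0,0],1],[[-54,214,-15],[0,0,0],1],[[-54,214,-5],[0,0,0],1],[[-54,214,-4],[0,0,0],1],[[-54,214,-4],[0,0,0],1],[[-54,214,-4],[0,0,0],1]]'
```

```text
t: 15.52
eef_pos: [0.5938, 0.1303, 0.0843]
tool_rot: [0.0, 0.035, 0.999, 0.0]
contact_force: [-0.6, 0.5, -0.5]
gripper_width: 0.267
```

```bash
python3 -m handwheel '[[[0,-12,1],[0,0,0],1],[[0,-24,1],[0,0,0],1],[[0,-36,1],[0,0,0],1],[[0,-48,1],[0,0,0],1],[[0,-60,1],[0,0,0],1],[[0,-72,1],[0,0,0],1],[[0,-84,1],[0,0,0],1],[[0,-96,1],[0,0,0],1],[[0,-108,1],[0,0,0],1],[[0,-120,1],[0,0,0],1],[[0,-132,1],[0,0,0],1],[[0,-144,1],[0,0,0],1],[[0,-156,1],[0,0,0],1],[[0,-168,1],[0,0,0],1],[[0,-180,1],[0,0,0],1],[[0,-192,1],[0,0,0],1],[[0,-204,1],[0,0,0],1],[[0,-214,1],[0,0,0],1],[[0,-214,1],[0,0,0],1],[[0,-214,1],[0,0,0],1]]';  python3 -m handwheel '[[[0,0,-40],[0,0,0],1],[[0,0,-80],[0,0,0],1],[[0,40,-120],[0,0,0],1],[[0,80,-160],[0,0,0],1],[[0,120,-160],[0,0,0],1],[[0,160,-160],[0,0,0],1],[[0,200,-160],[0,0,0],1],[[0,240,-160],[0,0,0],1],[[0,240,-160],[0,0,0],1],[[0,240,-160],[0,0,0],1]]'; python3 - <<'E'
from station import readout, viewer
from h import *
o=readout.get_obs(); p=viewer.read_camera("wrist"); c=wristcal(p,o)
f=np.ascontiguousarray(p["frame"][:,:,::-1]); cv2.imwrite("pics/w8.png",f); np.savez("cal_w8.npz",**c)
E
```

```text
t: 17.18
eef_pos: [0.5785, -0.0836, 0.0828]
tool_rot: [-0.0, 0.035, 0.999, 0.0]
contact_force: [0.7, 0.6, -1.9]
gripper_width: 0.269
t: 18.02
eef_pos: [0.5937, 0.1656, 0.2425]
tool_rot: [-0.001, 0.029, 1.0, 0.002]
contact_force: [0.5, 0.3, -1.2]
gripper_width: 0.265
```

View pics/w8.png

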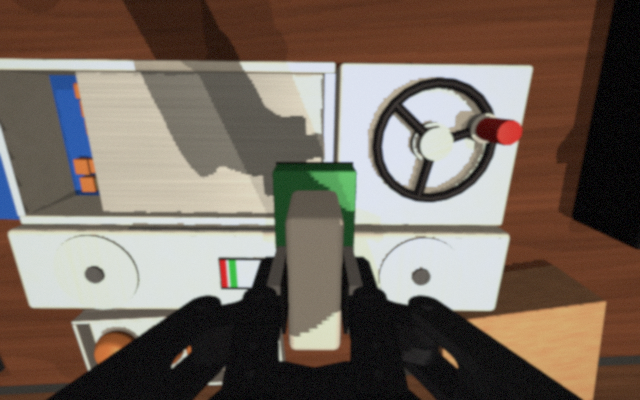

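The visible deck is clean, and the chips lie in the trough at (77,90) and (85,165)–(88,184). Next, the scraper goes back to its mat.

```bash
python3 -m handwheel '[[[-32,-455,0],[0,0,91],1],[[-32,-455,0],[0,0,91],1],[[-32,-455,0],[0,0,91],1],[[-32,-455,0],[0,0,91],1],[[-32,-455,0],[0,0,91],1],[[-32,-455,0],[0,0,91],1],[[-32,-455,0],[0,0,91],1],[[-32,-455,0],[0,0,91],1],[[-32,-455,0],[0,0,91],1],[[-32,-455,0],[0,0,91],1],[[-32,-455,0],[0,0,91],1],[[-32,-455,0],[0,0,91],1],[[-32,-455,0],[0,0,91],1],[[-32,-455,0],[0,0,91],1],[[-32,-455,0],[0,0,91],1],[[-32,-455,0],[0,0,91],1],[[-32,-455,0],[0,0,91],1],[[-32,-455,0],[0,0,91],1]]'; python3 - <<'E'
from station import readout
from h import *
o=readout.get_obs(); print(toolshift(o,[.5943,-.2903,.0125]), 2*np.degrees(np.arctan2(o["tool_rot"][2],o["tool_rot"][1]))-90)
E
```

```text
t: 19.57
eef_pos: [0.5957, -0.2992, 0.243]
tool_rot: [-0.0, 0.736, 0.677, 0.0]
contact_force: [-0.5, 0.0, -0.6]
gripper_width: 0.267
[  8.63918809  -2.20514507 230.48670968] -4.850283909348505
```

```bash
python3 -m handwheel '[[[9,-2,40],[0,0,0],1],[[9,-2,80],[0,0,0],1],[[9,-2,120],[0,0,0],1],[[9,-2,160],[0,0,0],1],[[9,-2,190],[0,0,0],1],[[9,-2,210],[0,0,0],1],[[9,-2,222],[0,0,0],1],[[9,-2,228],[0,0,0],1],[[9,-2,230],[0,0,0],1],[[9,-2,230],[0,0,0],1],[[9,-2,230],[0,0,0],1]]'; python3 -m handwheel '[[[0,0,0],[0,0,0],0.2],[[0,0,0],[0,0,0],-1],[[0,0,0],[0,0,0],-1],[[0,0,0],[0,0,0],-1],[[0,0,0],[0,0,0],-1],[[0,0,0],[0,0,0],-1],[[0,0,0],[0,0,0],-1],[[0,0,-20],[0,0,0],-1],[[0,0,-60],[0,0,0],-1],[[0,0,-100],[0,0,0],-1],[[0,0,-140],[0,0,0],-1],[[0,0,-180],[0,0,0],-1],[[0,0,-200],[0,0,0],-1],[[0,0,-200],[0,0,0],-1],[[0,0,-200],[0,0,0],-1]]'; python3 - <<'E'
from station import readout, viewer
from h import *
o=readout.get_obs(); p=viewer.read_camera("wrist"); c=wristcal(p,o); np.savez("cal_w9.npz",**c)
cv2.imwrite("pics/w9.png",p["frame"][:,:,::-1])
F=p["frame"].astype(int); g=((F[:,:,1]>F[:,:,0]+40)&(F[:,:,1]>F[:,:,2]+30)).astype(np.uint8)
b=((F[:,:,2]>F[:,:,0]+50)).astype(np.uint8)
for n,m,z in(("green",g,.028),("mat",b,.003)):
  k,L,S,C=cv2.connectedComponentsWithStats(m); i=1+np.argmax(S[1:,4]); r=cv2.minAreaRect(cv2.findNonZero((L==i).astype(np.uint8)))
  w=[at(c,q,z)[:2] for q in cv2.boxPoints(r)]; print(n,S[i],np.round(w,4).tolist(),np.mean(w,0))
E
```

```text
t: 20.48
eef_pos: [0.5956, -0.2911, 0.0145]
tool_rot: [0.001, 0.737, 0.676, 0.001]
contact_force: [0.5, 0.4, -1.5]
gripper_width: 0.264
t: 21.73
eef_pos: [0.595, -0.2908, 0.2142]
tool_rot: [0.001, 0.737, 0.676, 0.001]
contact_force: [0.7, 0.1, -0.9]
gripper_width: 0.997
green [ 295  130   39   73 1160] [[0.578, -0.2462], [0.6203, -0.2499], [0.6144, -0.3345], [0.5691, -0.3304]] [ 0.59546794 -0.29026125]
mat [ 266   90   95  138 9403] [[0.5219, -0.3672], [0.5481, -0.1997], [0.6561, -0.2113], [0.645, -0.3809]] [ 0.59278657 -0.289743  ]
```

```bash
python3 - <<'E'
from h import *
from station import readout
s=np.load("slicer.npy"); t=cal("top"); w7=cal("w7"); w8=cal("w8")
def tri(obs):
    A=np.zeros((3,3));b=np.zeros(3)
    for c,u in obs:
        C,d=ray(c,u); d/=np.linalg.norm(d); M=np.eye(3)-np.outer(d,d); A+=M;b+=M@C
    return np.linalg.solve(A,b)
tp=lambda u:(u[0]/2+110,u[1]/2+60)
a=cv2.imread("pics/top0.png")[:,:,::-1].astype(int)
def reds(im,x0,x1,y0,y1): 
    m=(im[:,:,0]>140)&(im[:,:,1]<70)&(im[:,:,2]<80); m2=np.zeros_like(m); m2[y0:y1,x0:x1]=m[y0:y1,x0:x1]; ys,xs=np.nonzero(m2); return (xs.min(),xs.max(),ys.min(),ys.max(),xs.mean(),ys.mean())
i7=cv2.imread("pics/w7.png")[:,:,::-1].astype(int); i8=cv2.imread("pics/w8.png")[:,:,::-1].astype(int)
print("top red",reds(a,145,170,130,165),"w7",reds(i7,490,570,130,190),"w8",reds(i8,460,540,105,160))
for obs in([(t,tp((83,174))),(w7,(542,163)),(w8,(509,132))],):print("knob top",tri(obs))
print("hub",tri([(t,tp((130,172))),(w7,(466,169)),(w8,(434,142))]))
g=a[80:115,220:270]
for y in range(82,108): print(y,' '.join('%s'%('O' if r>170 and 90<gg<190 and b<110 else 'G' if gg>r+50 else 'R' if r>gg+90 else 'K' if r<80 else '.') for r,gg,b in a[y,224:268]))
E
```

```text
top red (np.int64(153), np.int64(155), np.int64(144), np.int64(150), np.float64(154.16666666666666), np.float64(146.83333333333334)) w7 (np.int64(529), np.int64(554), np.int64(153), np.int64(175), np.float64(542.804347826087), np.float64(164.0108695652174)) w8 (np.int64(497), np.int64(522), np.int64(121), np.int64(143), np.float64(510.0578947368421), np.float64(131.98157894736843))
knob top [0.55287056 0.3346472  0.14516783]
hub [0.56436722 0.28738184 0.10238372]
82 . . . . . . . . . . . . . . . . . . . . . . . . . . . . . . . . . . . . . . . . . . . .
83 . . . . . . . . . . . . . . . . . . . . . . . . . . . . . . . . . . . . . . . . . . . .
84 . . . . . . . . . . . . . . . . . . . . . . . . . . . . . . . . . . . . . . . . . . . .
85 . . . . . . . . . . . . . . . . . . . . . . . . . . . . . . . . . . . . . . . . . . . .
86 . . . . . . . . . O O O . . . . . . . . . . . . . . . . . . . . . . . . . . . . . . . .
87 . . . . . . . . . O O O . . . . . . . . . . . . . . . . . . . . . . . . . . . . . . . .
88 . . . . . . . . . O O O . . . . . . . . . . . . . . . . . . . . . . . . . . . . . .
[... 1041 characters left out ...]
 . . . . . . . . . . . . . . . . G G G G . O R . . . . .
101 . . . . . . . . . . . . . . . . . . . . . . . . . . . . . . . . G G G G . O R . . . . .
102 . . . . . . . . . . . . . . . . . . . . . . . . . . . . . . . . G G G G . O R . . . . .
103 . . . . . . . . . . . . . . . . . . . . . . . . . . . . . . . . G G G G . O R . . . . .
104 . . . . . . . . . . . . . . . . . . . . . . . . . . . . . . . . G G G . . R R . . . . .
105 . . . . . . . . . . . . . . . . . . . . . . . . . . . . . . . . . G G . . . . . . . . .
106 . . . . . . . . . . . . . . . . . . . . . . . . . . . . . . . . . . . . . . . . . . . .
107 . . . . . . . . . . . . . . . . . . . . . . . . . . . . . . . . . . . . . . . . . . . .
```

```bash
python3 -m handwheel '[[[620,-95,-20],[0,0,0],-1],[[620,-95,-20],[0,0,0],-1],[[620,-95,-20],[0,0,0],-1],[[620,-95,-20],[0,0,0],-1],[[620,-95,-20],[0,0,0],-1],[[620,-95,-20],[0,0,0],-1],[[620,-95,-20],[0,0,0],-1],[[620,-95,-20],[0,0,0],-1],[[620,-95,-20],[0,0,0],-1],[[620,-95,-20],[0,0,0],-1],[[620,-95,-20],[0,0,0],-1],[[620,-95,-20],[0,0,0],-1],[[620,-95,-20],[0,0,0],-1],[[620,-95,-20],[0,0,0],-1],[[620,-95,-20],[0,0,0],-1],[[620,-95,-20],[0,0,0],-1],[[620,-95,-20],[0,0,0],-1],[[620,-95,-20],[0,0,0],-1],[[620,-95,-20],[0,0,0],-1],[[620,-95,-20],[0,0,0],-1]]'; python3 - <<'E'
from station import readout, viewer
from h import *
o=readout.get_obs(); p=viewer.read_camera("wrist"); c=wristcal(p,o); np.savez("cal_w10.npz",**c); print(p["fx"])
cv2.imwrite("pics/w10.png",p["frame"][:,:,::-1])
F=p["frame"].astype(int); m=((F[:,:,0]>110)&(F[:,:,1]<70)&(F[:,:,2]<80)).astype(np.uint8)
k,L,S,C=cv2.connectedComponentsWithStats(m)
for i in np.argsort(-S[1:,4])[:4]+1: print(S[i],C[i],at(c,C[i],.145))
print("pred knob",proj(c,[[.553,.3346,.145],[.553,.3346,.105]]),"hub",proj(c,[[.5644,.2874,.102]]))
E
```

```text
t: 23.45
eef_pos: [0.5538, 0.3331, 0.2325]
tool_rot: [0.0, 0.738, 0.675, -0.001]
contact_force: [-0.5, 0.3, 0.7]
gripper_width: 0.999
321.5434003399754
[   41     0   214   278 21485] [137.4776821  117.76197347] [0.41742761 0.40786889 0.145     ]
[    0     0    99   341 12690] [ 34.99401103 189.54696612] [0.31361523 0.35685986 0.145     ]
[  323     0   164   119 10263] [408.26249635  60.57049596] [0.63509761 0.43073825 0.145     ]
[ 210   13  114  111 4851] [274.73015873  60.55411255] [0.53318703 0.44003948 0.145     ]
pred knob [[313.10708303 190.03088852]
 [313.23720997 178.767785  ]] hub [[328.37946676 221.19865595]]
```

View pics/w10.png

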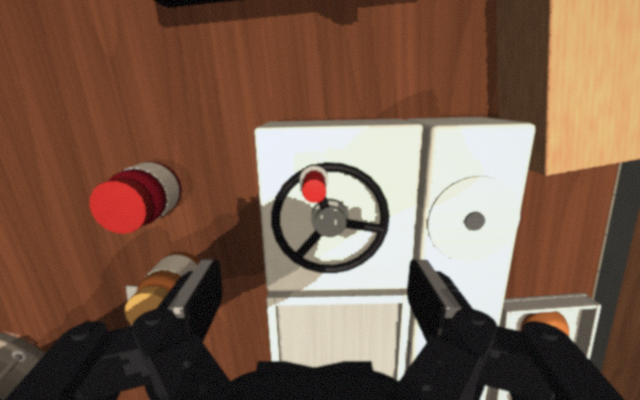

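The knob top is at (314,187) and the hub at (330,222), both within 3 px of prediction. I'll descend and pinch the knob.

```bash
python3 -m handwheel '[[[3,-1,35],[0,0,0],-1],[[3,-1,70],[0,0,0],-1],[[3,-1,100],[0,0,0],-1],[[3,-1,125],[0,0,0],-1],[[3,-1,140],[0,0,0],-1],[[3,-1,149],[0,0,0],-1],[[3,-1,149],[0,0,0],-1],[[3,-1,149],[0,0,0],1],[[3,-1,149],[0,0,0],1],[[3,-1,149],[0,0,0],1],[[3,-1,149],[0,0,0],1],[[3,-1,149],[0,0,0],1],[[3,-1,149],[0,0,0],1],[[3,-1,149],[0,0,0],1],[[3,-1,149],[0,0,0],1],[[3,-1,149],[0,0,0],1]]' 60
```

```text
t: 24.83
eef_pos: [0.5536, 0.3387, 0.085]
tool_rot: [0.0, 0.737, 0.676, 0.001]
contact_force: [0.0, -0.9, 6.5]
gripper_width: 0.236
```

```bash
cat > circ.py <<'E'
import sys; from h import *; from station import readout
# args: hubx huby theta0deg phi_start phi_end step : shifts in tool mm relative to commanded pose at phi_start
hx,hy,th,a,b,st=map(float,sys.argv[1:7]); r=48.
o=readout.get_obs(); y=np.radians(2*np.degrees(np.arctan2(.676,.737))-90); ty=np.array([np.cos(y),np.sin(y)]); tx=np.array([-np.sin(y),np.cos(y)])
P=lambda f: r*np.array([np.cos(np.radians(th-f)),np.sin(np.radians(th-f))])
print([[round(float((P(f)-P(a))@tx)),round(float((P(f)-P(a))@ty))] for f in np.arange(a+st,b+.1,st)])
E
python3 circ.py .565 .2885 104 0 360 18
```

```text
[[3, 15], [0, 30], [-6, 43], [-17, 54], [-30, 61], [-45, 64], [-59, 61], [-73, 55], [-84, 44], [-91, 31], [-93, 16], [-91, 2], [-85, -12], [-74, -23], [-61, -30], [-46, -32], [-31, -30], [-18, -24], [-7, -13], [0, 0]]
```

```bash
python3 -m handwheel '[[[3,15,0],[0,0,0],1],[[0,30,0],[0,0,0],1],[[-6,43,0],[0,0,0],1],[[-17,54,0],[0,0,0],1],[[-30,61,0],[0,0,0],1],[[-30,61,0],[0,0,0],1]]'
```

```text
t: 25.33
eef_pos: [0.6136, 0.301, 0.0851]
tool_rot: [0.001, 0.738, 0.675, 0.001]
contact_force: [4.1, -2.4, 3.5]
gripper_width: 0.236
```

```bash
python3 -m handwheel '[[[-15,3,0],[0,0,0],1],[[-29,0,0],[0,0,0],1],[[-43,-6,0],[0,0,0],1],[[-54,-17,0],[0,0,0],1],[[-61,-30,0],[0,0,0],1],[[-63,-45,0],[0,0,0],1],[[-61,-59,0],[0,0,0],1],[[-55,-73,0],[0,0,0],1],[[-44,-84,0],[0,0,0],1],[[-44,-84,0],[0,0,0],1]]';python3 -c "
from station import readout,viewer
import cv2
p=viewer.read_camera('top');cv2.imwrite('pics/top3.png',p['frame'][:,:,::-1])
a=p['frame'].astype(int)
for y in range(84,106,2): print(y,''.join('O' if r>170 and 90<gg<190 and b<110 else 'G' if gg>r+50 else 'R' if r>gg+90 else 'K' if r<80 else '.' for r,gg,b in a[y,224:268]))"
```

```text
t: 26.17
eef_pos: [0.5232, 0.2714, 0.085]
tool_rot: [-0.001, 0.736, 0.677, 0.003]
contact_force: [2.3, 3.7, 5.4]
gripper_width: 0.232
84 ............................................
86 ............................................
88 ...................OOO......................
90 ............................................
92 ............................................
94 .................................GGG..OR....
96 .................................GGG..RO....
98 .................................GGG..RO....
100 ................................GGGG.ORO....
102 ................................GGGG.OR.....
104 ................................GGG..RR.....
```

The gauge follows the wheel (27 mm for 252°), so the start angle was about 1.3 rad. About 378° remain.

```bash
python3 circ.py .565 .2885 104 252 540 18
```

```text
[[13, -7], [28, -10], [43, -8], [56, -1], [67, 10], [74, 23], [77, 38], [75, 52], [68, 66], [58, 77], [44, 84], [30, 86], [15, 84], [1, 78], [-10, 67], [-17, 54]]
```

```bash
python3 -m handwheel '[[[13,-7,0],[0,0,0],1],[[28,-10,0],[0,0,0],1],[[43,-8,0],[0,0,0],1],[[56,-1,0],[0,0,0],1],[[67,10,0],[0,0,0],1],[[74,23,0],[0,0,0],1],[[77,38,0],[0,0,0],1],[[75,52,0],[0,0,0],1],[[68,66,0],[0,0,0],1],[[58,77,0],[0,0,0],1],[[44,84,0],[0,0,0],1],[[30,86,0],[0,0,0],1],[[15,84,0],[0,0,0],1],[[1,78,0],[0,0,0],1],[[-10,67,0],[0,0,0],1],[[-17,54,0],[0,0,0],1],[[-17,54,0],[0,0,0],1]]';cat > gauge.py <<'E'
from station import readout,viewer
from h import *
p=viewer.read_camera('top');cv2.imwrite('pics/topg.png',p['frame'][:,:,::-1])
F=p['frame'].astype(int); r,g,b=F[:,:,0],F[:,:,1],F[:,:,2]
O=(r>170)&(g>90)&(g<190)&(b<120); O[:84]=0;O[91:]=0;O[:,:225]=0;O[:,270:]=0
G=(g>r+50); G[:93]=0;G[106:]=0;G[:,:225]=0;G[:,270:]=0
c=cal("top"); s=np.load("slicer.npy")
def loc(P):
    cc,n=np.cos(s[2]),np.sin(s[2]); d=P[:2]-s[:2]; return np.array([cc*d[0]+n*d[1],-n*d[0]+cc*d[1]])
m=lambda M:np.array(np.nonzero(M)[::-1]).mean(1)
if O.any() and G.any():
    a,bb=loc(at(c,m(O),.108)),loc(at(c,m(G),.106)); tr=.0738-(a[1]-bb[1]); print(m(O),m(G),a,bb,"travel",tr,"angle",tr/.006)
else: print(O.sum(),G.sum())
E
python3 gauge.py; python3 - <<'E'
exec(open('gauge.py').read().replace("p=viewer.read_camera('top')","p={'frame':cv2.imread('pics/top0.png')[:,:,::-1]}").replace('topg','topg0'))
E
```

```text
t: 27.63
eef_pos: [0.574, 0.2451, 0.085]
tool_rot: [-0.001, 0.737, 0.676, -0.0]
contact_force: [-3.3, -1.5, 8.1]
gripper_width: 0.235
[255.75  88.75] [257.68888889  98.93333333] [0.15832347 0.04105978] [0.13174094 0.03344999] travel 0.06619021099677674 angle 11.031701832796124
[234.2  86.9] [257.76744186  98.95348837] [0.15837844 0.09894279] [0.13170449 0.03323559] travel 0.008092797108689612 angle 1.3487995181149353
```

```bash
python3 circ.py .565 .2885 104 540 620 16
```

```text
[[-3, -13], [-1, -26], [3, -39], [11, -50], [22, -58]]
```

```bash
python3 -m handwheel '[[[-3,-13,0],[0,0,0],1],[[-1,-26,0],[0,0,0],1],[[3,-39,0],[0,0,0],1],[[11,-50,0],[0,0,0],1],[[22,-58,0],[0,0,0],1],[[22,-58,0],[0,0,0],1],[[22,-58,0],[0,0,0],1]]'; python3 gauge.py; python3 - <<'E'
import cv2
a=cv2.imread("pics/topg.png"); cv2.imwrite("pics/topgc.png",cv2.resize(a[75:200,210:370],None,fx=5,fy=4.8,interpolation=cv2.INTER_CUBIC))
E
```

```text
t: 28.27
eef_pos: [0.5216, 0.275, 0.085]
tool_rot: [0.0, 0.736, 0.677, 0.003]
contact_force: [5.0, 2.6, 2.9]
gripper_width: 0.235
[259.  89.] [258.55  98.9 ] [0.15839391 0.03234651] [0.13203018 0.03116922] travel 0.0726227128417705 angle 12.103785473628417
```

View pics/topgc.png

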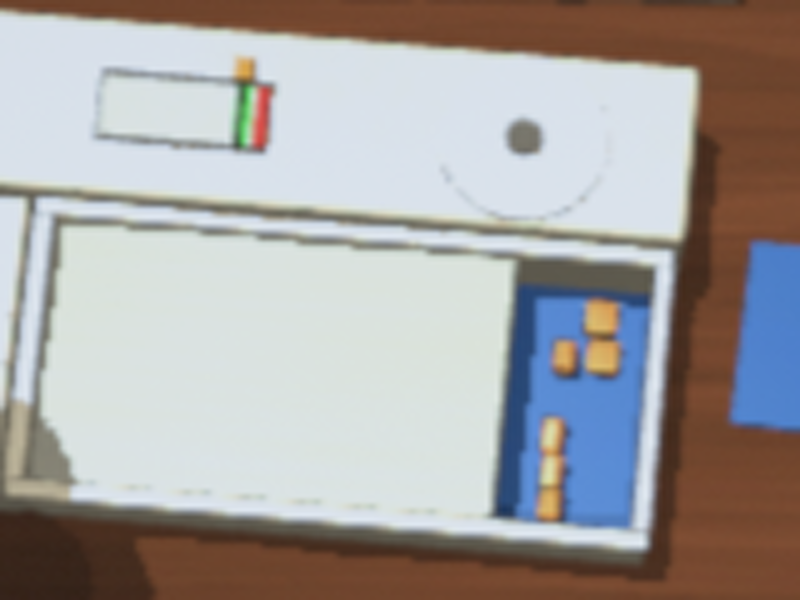

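The deck is clean, with all six chips in the trough (crop (550–600, 320–505)). The pointer (240–245) is in the lower part of the green band, so I'll nudge it about 12° towards the middle.

```bash
python3 circ.py .565 .2885 104 620 632 12
```

```text
[[9, -4]]
```

```bash
python3 -m handwheel '[[[5,-2,0],[0,0,0],1],[[9,-4,0],[0,0,0],1],[[9,-4,0],[0,0,0],1],[[9,-4,0],[0,0,0],1],[[9,-4,0],[0,0,0],-1],[[9,-4,0],[0,0,0],-1],[[9,-4,0],[0,0,0],-1],[[9,-4,0],[0,0,0],-1],[[9,-4,0],[0,0,0],-1],[[9,-4,0],[0,0,0],-1],[[9,-4,0],[0,0,0],-1],[[9,-4,-20],[0,0,0],-1],[[9,-4,-60],[0,0,0],-1],[[9,-4,-100],[0,0,0],-1],[[9,-4,-140],[0,0,0],-1],[[9,-4,-160],[0,0,0],-1],[[9,-4,-160],[0,0,0],-1]]'; python3 gauge.py; python3 - <<'E'
from station import readout
from h import *
o=readout.get_obs(); c=cal("top")
a=cv2.imread("pics/topg.png")[:,:,::-1]; h=cv2.cvtColor(a,cv2.COLOR_RGB2HSV); 
m=((h[:,:,0]<16)&(h[:,:,1]>110)&(h[:,:,2]>120)).astype(np.uint8); m[:170]=0;m[240:]=0;m[:,:385]=0;m[:,435:]=0
r=cv2.minAreaRect(cv2.findNonZero(m)); print("loaf px",r)
w=[at(c,q,.05)[:2] for q in cv2.boxPoints(r)]; print(np.round(w,3).tolist(),np.mean(w,0))
P=np.r_[np.mean(w,0),.27]; print("shift",toolshift(o,P))
E
```

```text
t: 29.73
eef_pos: [0.5194, 0.2827, 0.2496]
tool_rot: [0.0, 0.737, 0.676, 0.005]
contact_force: [-0.0, 0.5, -0.7]
gripper_width: 0.996
[259.  89.] [258.4   98.85] [0.15839391 0.03234651] [0.13213097 0.03158175] travel 0.07303523806876716 angle 12.17253967812786
loaf px ((409.5, 206.0), (66.0, 49.0), 90.0)
[[0.511, -0.276], [0.514, -0.41], [0.334, -0.411], [0.331, -0.278]] [ 0.42236439 -0.34378852]
shift [-631.79005108  -41.04722686  -26.02082442]
```

```bash
python3 -m handwheel '[[[-636,-36,-20],[0,0,-79],-1],[[-636,-36,-20],[0,0,-79],-1],[[-636,-36,-20],[0,0,-79],-1],[[-636,-36,-20],[0,0,-79],-1],[[-636,-36,-20],[0,0,-79],-1],[[-636,-36,-20],[0,0,-79],-1],[[-636,-36,-20],[0,0,-79],-1],[[-636,-36,-20],[0,0,-79],-1],[[-636,-36,-20],[0,0,-79],-1],[[-636,-36,-20],[0,0,-79],-1],[[-636,-36,-20],[0,0,-79],-1],[[-636,-36,-20],[0,0,-79],-1],[[-636,-36,-20],[0,0,-79],-1],[[-636,-36,-20],[0,0,-79],-1],[[-636,-36,-20],[0,0,-79],-1],[[-636,-36,-20],[0,0,-79],-1],[[-636,-36,-20],[0,0,-79],-1],[[-636,-36,-20],[0,0,-79],-1],[[-636,-36,-20],[0,0,-79],-1],[[-636,-36,-20],[0,0,-79],-1]]'; python3 - <<'E'
from station import readout, viewer
from h import *
o=readout.get_obs(); p=viewer.read_camera("wrist"); c=wristcal(p,o); np.savez("cal_w11.npz",**c)
cv2.imwrite("pics/w11.png",p["frame"][:,:,::-1])
for d in viewer.outline_of(p,"loaf")[:3]: 
  r=cv2.minAreaRect(cv2.findNonZero(d["mask"].astype(np.uint8))); w=[at(c,q,.045)[:2] for q in cv2.boxPoints(r)]
  print(round(d["score"],2),np.round(d["rect"]),p["frame"][d["mask"]].mean(0).round(),np.round(w,3).tolist())
E
```

```text
t: 31.45
eef_pos: [0.426, -0.3471, 0.2628]
tool_rot: [-0.001, 0.138, 0.99, 0.001]
contact_force: [-0.4, 0.6, 1.0]
gripper_width: 0.999
0.82 [183.  48. 143.  95.] [122.  75. 117.] [[0.222, -0.537], [0.187, -0.491], [0.289, -0.371], [0.33, -0.414]]
0.68 [313. 170.  39. 117.] [149.  97.  60.] [[0.359, -0.359], [0.374, -0.307], [0.514, -0.345], [0.498, -0.402]]
0.59 [355.   6.  32.  11.] [46. 21. 48.] [[0.263, -0.269], [0.27, -0.242], [0.28, -0.244], [0.272, -0.272]]
```

View pics/w11.png

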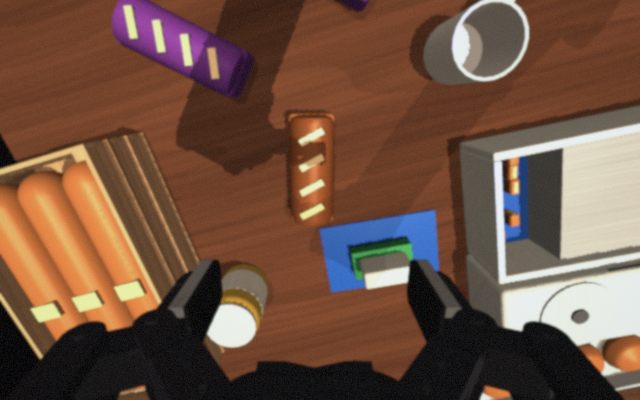

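The loaf stands upright at (311,170). The image also puts the real fingertips about 46 mm behind the reported TCP, so I'll allow for that and descend in two stages.

```bash
python3 -m handwheel '[[[-11,-2,40],[0,0,0],-1],[[-11,-2,80],[0,0,0],-1],[[-11,-2,120],[0,0,0],-1],[[-11,-2,160],[0,0,0],-1],[[-11,-2,200],[0,0,0],-1],[[-11,-2,235],[0,0,0],-1],[[-11,-2,255],[0,0,0],-1],[[-11,-2,255],[0,0,0],-1]]'; python3 -m handwheel '[[[0,0,10],[0,0,0],-1],[[0,0,20],[0,0,0],-1],[[0,0,30],[0,0,0],-1],[[0,0,38],[0,0,0],-1],[[0,0,38],[0,0,0],-1],[[0,0,38],[0,0,0],-1]]'
```

```text
t: 32.22
eef_pos: [0.4338, -0.3502, 0.0048]
tool_rot: [-0.003, 0.138, 0.99, 0.002]
contact_force: [-0.5, -0.3, -0.2]
gripper_width: 1.0
t: 32.72
eef_pos: [0.4357, -0.354, -0.0292]
tool_rot: [-0.0, 0.139, 0.99, 0.0]
contact_force: [0.3, -0.1, 0.4]
gripper_width: 1.0
```

```bash
python3 -m handwheel '[[[0,0,4],[0,0,0],-1],[[0,0,4],[0,0,0],1],[[0,0,4],[0,0,0],1],[[0,0,4],[0,0,0],1],[[0,0,4],[0,0,0],1],[[0,0,4],[0,0,0],1],[[0,0,4],[0,0,0],1]]' 60;  python3 -m handwheel '[[[0,0,-10],[0,0,0],1],[[0,0,-40],[0,0,0],1],[[0,0,-80],[0,0,0],1],[[0,0,-120],[0,0,0],1],[[0,0,-160],[0,0,0],1],[[0,0,-200],[0,0,0],1],[[0,0,-220],[0,0,0],1],[[0,0,-220],[0,0,0],1],[[0,0,-220],[0,0,0],1]]' 60; python3 - <<'E'
from station import readout, viewer
from h import *
o=readout.get_obs(); s=np.load("slicer.npy"); print(toolshift(o,xf(s,[(0,0,.19)])[0]),xf(s,[(0,0.0,.19)]),2*np.degrees(np.arctan2(o["tool_rot"][2],o["tool_rot"][1]))-90)
sd=viewer.read_camera("side"); p=viewer.read_camera("wrist")
cv2.imwrite("pics/w12.png",np.hstack([cv2.resize(sd["frame"][:,:,::-1][140:320,300:480],(300,300)),p["frame"][:,:,::-1][60:360,160:480]]))
E
```

```text
t: 33.3
eef_pos: [0.436, -0.3541, -0.0327]
tool_rot: [0.0, 0.139, 0.99, 0.0]
contact_force: [-1.0, 1.3, 5.8]
gripper_width: 0.648
t: 34.05
eef_pos: [0.4359, -0.3539, 0.1875]
tool_rot: [0.001, 0.139, 0.99, 0.0]
contact_force: [0.0, 0.3, -4.0]
gripper_width: 0.647
[-10.19442028 420.06159913  -2.32344321] [[0.56112012 0.04719718 0.19      ]] 74.04985748995148
```

View pics/w12.png

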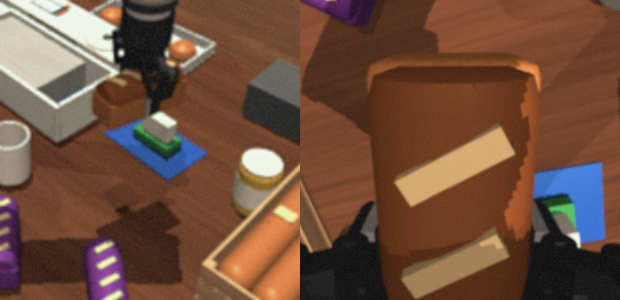

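The loaf is firmly held upright (width 55 mm), and the scraper still stands mid-mat. Next I'll carry the loaf to above the middle of the deck.

```bash
python3 -m handwheel '[[[-10,424,0],[0,0,77.9],1],[[-10,424,0],[0,0,77.9],1],[[-10,424,0],[0,0,77.9],1],[[-10,424,0],[0,0,77.9],1],[[-10,424,0],[0,0,77.9],1],[[-10,424,0],[0,0,77.9],1],[[-10,424,0],[0,0,77.9],1],[[-10,424,0],[0,0,77.9],1],[[-10,424,0],[0,0,77.9],1],[[-10,424,0],[0,0,77.9],1],[[-10,424,0],[0,0,77.9],1],[[-10,424,0],[0,0,77.9],1],[[-10,424,0],[0,0,77.9],1],[[-10,424,0],[0,0,77.9],1],[[-10,424,0],[0,0,77.9],1],[[-10,424,0],[0,0,77.9],1],[[-10,424,0],[0,0,77.9],1],[[-10,424,0],[0,0,77.9],1]]'; python3 - <<'E'
from station import readout, viewer
from h import *
o=readout.get_obs(); s=np.load("slicer.npy"); print(toolshift(o,xf(s,[(0,0.004,.044)])[0]),2*np.degrees(np.arctan2(o["tool_rot"][2],o["tool_rot"][1]))-90)
E
```

```text
t: 35.65
eef_pos: [0.5618, 0.0501, 0.187]
tool_rot: [-0.0, 0.731, 0.682, 0.0]
contact_force: [0.1, -0.0, -3.8]
gripper_width: 0.65
[  1.00486423  -0.50803934 142.97082867] -3.9251816517373754
```

```bash
python3 -m handwheel '[[[1,0,40],[0,0,0],1],[[1,0,75],[0,0,0],1],[[1,0,105],[0,0,0],1],[[1,0,125],[0,0,0],1],[[1,0,135],[0,0,0],1],[[1,0,140],[0,0,0],1],[[1,0,143],[0,0,0],1],[[1,0,143],[0,0,0],1],[[1,0,143],[0,0,0],1]]'
```

```text
t: 36.4
eef_pos: [0.5631, 0.0518, 0.045]
tool_rot: [0.001, 0.731, 0.683, 0.001]
contact_force: [0.0, 0.5, -3.1]
gripper_width: 0.644
```

```bash
python3 -m handwheel '[[[0,0,1],[0,0,0],1],[[0,0,2],[0,0,0],1],[[0,0,2],[0,0,0],1]]'; python3 -m handwheel '[[[0,0,0],[0,0,0],0.1],[[0,0,0],[0,0,0],-0.5],[[0,0,0],[0,0,0],-0.5],[[0,0,0],[0,0,0],-0.9],[[0,0,0],[0,0,0],-0.9],[[0,0,0],[0,0,0],-0.9],[[0,0,-15],[0,0,0],-0.9],[[0,0,-50],[0,0,0],-0.9],[[0,0,-90],[0,0,0],-0.9],[[0,0,-130],[0,0,0],-0.9],[[-41,0,-170],[0,0,0],-0.9],[[-80,0,-170],[0,0,0],-0.9],[[-120,0,-170],[0,0,0],-0.9],[[-160,0,-170],[0,0,0],-0.9],[[-200,0,-170],[0,0,0],-0.9],[[-240,-40,-170],[0,0,0],-0.9],[[-280,-80,-170],[0,0,0],-0.9],[[-280,-80,-170],[0,0,0],-0.9],[[-280,-80,-170],[0,0,0],-0.9]]'; python3 - <<'E'
from station import readout, viewer
from h import *
p=viewer.read_camera("top"); f=p["frame"][:,:,::-1]; sd=viewer.read_camera("side"); cv2.imwrite("pics/topf.png",f)
s=np.load("slicer.npy"); f=f.copy(); c=cal("top")
k=cv2.resize(f[70:250,130:450],(800,450),interpolation=cv2.INTER_CUBIC); 
for q in proj(c,xf(s,[(x,.004+y,.119) for x in(-.028,.028) for y in(-.07,.07)])): cv2.circle(k,(int((q[0]-130)*2.5),int((q[1]-70)*2.5)),2,(255,0,255),-1)
cv2.imwrite("pics/topfc.png",k); cv2.imwrite("pics/sidef.png",cv2.resize(sd["frame"][:,:,::-1][100:300,190:490],(800,533),interpolation=cv2.INTER_CUBIC))
E
```

```text
t: 36.65
eef_pos: [0.5624, 0.0521, 0.0423]
tool_rot: [0.0, 0.73, 0.683, 0.0]
contact_force: [-0.6, 0.0, -2.1]
gripper_width: 0.649
t: 38.23
eef_pos: [0.4571, -0.2278, 0.2121]
tool_rot: [-0.0, 0.734, 0.679, -0.0]
contact_force: [0.3, -0.1, -0.8]
gripper_width: 0.948
```

View pics/topfc.png

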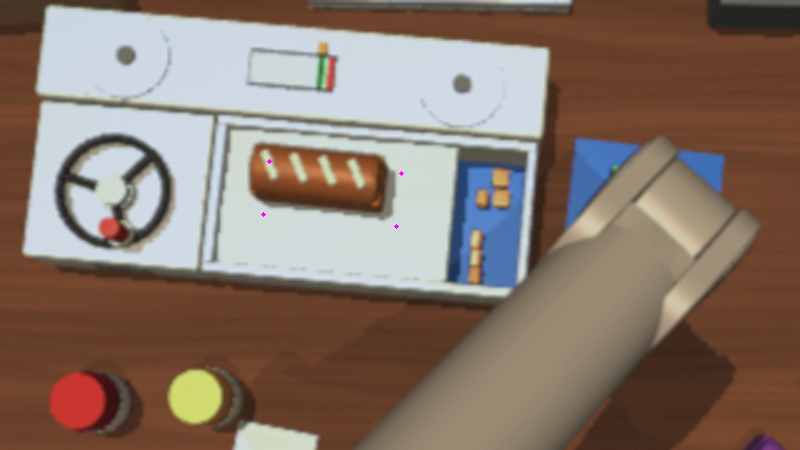

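The loaf lies about 15 mm off the marked middle position, up and to the left in the picture. That could be a knock, so I'll quantify it and correct it.

```bash
python3 - <<'E'
from station import readout, viewer
from h import *
s=np.load("slicer.npy"); c=cal("top"); o=readout.get_obs()
print("deck px crop",((proj(c,xf(s,[(x,y,.075) for x in(-.075,.075) for y in(-.12,.13)]))-[130,70])*2.5).round().tolist(),"guard",((proj(c,xf(s,[(.186,.335,.105),(.186,-.21,.105),(-.085,.335,.085)]))-[130,70])*2.5).round().tolist())
a=cv2.imread("pics/topf.png")[:,:,::-1]; h=cv2.cvtColor(a,cv2.COLOR_RGB2HSV)
m=((h[:,:,1]>90)).astype(np.uint8); m2=np.zeros_like(m); m2[124:165,222:300]=m[124:165,222:300]
k,L,S,C=cv2.connectedComponentsWithStats(m2); i=1+np.argmax(S[1:,4]); r=cv2.minAreaRect(cv2.findNonZero((L==i).astype(np.uint8))); print(S[i],r)
def model(v):  # silhouette of loaf: box to .044, rounded top to .072
    pts=[(x,y,.075+z) for y in(-.07,.07) for x,z in((-.028,0),(.028,0),(-.028,.044),(.028,.044),(0,.072),(-.02,.064),(.02,.064))]
    w=xf(v,pts); return cv2.minAreaRect(proj(c,w).astype(np.float32))
norm=lambda r:np.array(r[0])+.5*0
v=least_squares(lambda t:np.array(model([t[0],t[1],s[2]])[0])-np.array(r[0]),[.562,.05],diff_step=1e-3).x
cc,n=np.cos(s[2]),np.sin(s[2]); d=v-s[:2]; print("loaf",v,"local",cc*d[0]+n*d[1],-n*d[0]+cc*d[1],"model",model([*v,s[2]]))
E
```

```text
deck px crop [[446.0, 280.0], [215.0, 260.0], [458.0, 144.0], [230.0, 124.0]] guard [[46.0, -0.0], [551.0, 42.0], [22.0, 251.0]]
[ 230  128   55   27 1008] ((256.6047058105469, 140.82118225097656), (54.33074951171875, 22.294815063476562), 5.90614128112793)
loaf [0.58262821 0.06807178] local 0.02006845885304641 0.022262165317499256 model ((256.6047058105469, 140.82118225097656), (57.34431076049805, 23.90822410583496), 4.991603851318359)
```

```bash
python3 -m handwheel '[[[304,105,0],[0,0,0],-1],[[304,105,0],[0,0,0],-1],[[304,105,0],[0,0,0],-1],[[304,105,0],[0,0,0],-1],[[304,105,0],[0,0,0],-1],[[304,105,0],[0,0,0],-1],[[304,105,0],[0,0,0],-1],[[304,105,0],[0,0,0],-1],[[304,105,0],[0,0,0],-1],[[304,105,0],[0,0,0],-1],[[304,105,0],[0,0,0],-1],[[304,105,0],[0,0,0],-1]]'; python3 - <<'E'
from station import readout, viewer
from h import *
o=readout.get_obs(); p=viewer.read_camera("wrist"); c=wristcal(p,o); F=p["frame"]; cv2.imwrite("pics/w13.png",F[:,:,::-1])
s=np.load("slicer.npy")
for d in viewer.outline_of(p,"loaf")[:2]:
  r=cv2.minAreaRect(cv2.findNonZero(d["mask"].astype(np.uint8))); print(round(d["score"],2),r)
  def model(v):
    pts=[(x,y,.075+z) for y in(-.07,.07) for x,z in((-.028,0),(.028,0),(-.028,.044),(.028,.044),(0,.072),(-.02,.064),(.02,.064))]
    return cv2.minAreaRect(proj(c,xf(v,pts)).astype(np.float32))
  v=least_squares(lambda t:np.array(model([t[0],t[1],s[2]])[0])-np.array(r[0]),[.58,.065],diff_step=1e-3).x
  print(v,model([*v,s[2]]), toolshift(o,[*v,.042]))
print(o["tool_rot"])
E
```

```text
t: 39.33
eef_pos: [0.5883, 0.0732, 0.2118]
tool_rot: [0.0, 0.731, 0.682, -0.0]
contact_force: [-0.4, -0.3, 0.2]
gripper_width: 0.998
0.67 ((311.0, 193.5), (163.0, 66.0), 90.0)
[0.58553783 0.07129172] ((311.0, 193.5), (170.48049926757812, 68.4936294555664), 89.80574035644531) [ -1.99924026  -2.56418543 169.84379142]
0.42 ((347.99993896484375, 189.49996948242188), (331.99993896484375, 378.99993896484375), 0.0)
[0.61585605 0.07294293] ((347.99993896484375, 189.49996948242188), (170.80950927734375, 68.7987060546875), 89.80524444580078) [  1.72953946  27.56913242 169.83701223]
[ 3.63750116e-05  7.30976710e-01  6.82402386e-01 -1.75976268e-04]
```

```bash
python3 -m handwheel '[[[-3,-3,30],[0,0,0],-0.65],[[-3,-3,65],[0,0,0],-0.65],[[-3,-3,95],[0,0,0],-0.65],[[-3,-3,120],[0,0,0],-0.65],[[-3,-3,140],[0,0,0],-0.65],[[-3,-3,155],[0,0,0],-0.65],[[-3,-3,165],[0,0,0],-0.65],[[-3,-3,165],[0,0,0],-0.65],[[-3,-3,165],[0,0,0],-0.65]]'; python3 -m handwheel '[[[0,0,0],[0,0,0],1],[[0,0,0],[0,0,0],1],[[0,0,0],[0,0,0],1],[[0,0,0],[0,0,0],1],[[0,0,0],[0,0,0],1]]'
```

```text
t: 40.18
eef_pos: [0.5857, 0.0709, 0.0473]
tool_rot: [0.0, 0.731, 0.683, 0.0]
contact_force: [0.4, -0.8, 0.4]
gripper_width: 0.822
t: 40.6
eef_pos: [0.5863, 0.0713, 0.0484]
tool_rot: [0.0, 0.731, 0.683, 0.001]
contact_force: [-1.3, -1.5, 6.3]
gripper_width: 0.645
```

```bash
python3 -m handwheel '[[[0,0,-10],[0,0,0],1],[[0,0,-15],[0,0,0],1],[[-7,-9,-15],[0,0,0],1],[[-14,-18,-15],[0,0,0],1],[[-20,-25,-15],[0,0,0],1],[[-20,-25,-15],[0,0,0],1],[[-20,-25,-10],[0,0,0],1],[[-20,-25,-4],[0,0,0],1],[[-20,-25,0],[0,0,0],1],[[-20,-25,0],[0,0,0],1],[[-20,-25,0],[0,0,0],1]]';python3 -m handwheel '[[[0,0,0],[0,0,0],0.1],[[0,0,0],[0,0,0],-0.5],[[0,0,0],[0,0,0],-0.7],[[0,0,0],[0,0,0],-0.7],[[0,0,0],[0,0,0],-0.7],[[0,0,-10],[0,0,0],-0.7],[[0,0,-30],[0,0,0],-0.7],[[0,0,-70],[0,0,0],-0.7],[[0,0,-110],[0,0,0],-0.7],[[0,0,-150],[0,0,0],-0.7],[[0,0,-165],[0,0,0],-0.7],[[0,0,-165],[0,0,0],-0.7],[[0,0,-165],[0,0,0],-0.7]]'; python3 - <<'E'
from station import readout, viewer
from h import *
o=readout.get_obs(); p=viewer.read_camera("wrist"); c=wristcal(p,o); cv2.imwrite("pics/w14.png",p["frame"][:,:,::-1]); s=np.load("slicer.npy")
d=viewer.outline_of(p,"loaf")[0]; r=cv2.minAreaRect(cv2.findNonZero(d["mask"].astype(np.uint8))); print(round(d["score"],2),r)
def model(v):
    pts=[(x,y,.075+z) for y in(-.07,.07) for x,z in((-.028,0),(.028,0),(-.028,.044),(.028,.044),(0,.072),(-.02,.064),(.02,.064))]
    return cv2.minAreaRect(proj(c,xf(v,pts)).astype(np.float32))
v=least_squares(lambda t:np.array(model([t[0],t[1],s[2]])[0])-np.array(r[0]),[.56,.05],diff_step=1e-3).x
cc,n=np.cos(s[2]),np.sin(s[2]); e=v-s[:2]; print(v,"local",cc*e[0]+n*e[1],-n*e[0]+cc*e[1])
E
```

```text
t: 41.52
eef_pos: [0.5593, 0.0537, 0.0483]
tool_rot: [-0.001, 0.73, 0.683, 0.001]
contact_force: [-10.5, 2.3, 23.0]
gripper_width: 0.644
t: 42.6
eef_pos: [0.5596, 0.0532, 0.2129]
tool_rot: [0.0, 0.73, 0.683, 0.001]
contact_force: [0.7, -0.5, -1.5]
gripper_width: 0.848
0.81 ((315.0, 190.5), (163.0, 66.0), 90.0)
[0.56047883 0.05383156] local -0.0010821912499677205 0.006576860449561281
```

```bash
python3 -m handwheel '[[[40,0,-20],[0,0,0],-1],[[80,0,-20],[0,0,0],-1],[[120,0,-20],[0,0,0],-1],[[160,0,-20],[0,0,0],-1],[[200,0,-20],[0,0,0],-1],[[230,0,-20],[0,0,0],-1],[[230,0,-20],[0,0,0],-1],[[230,0,-20],[0,0,0],-1],[[230,0,-20],[0,0,0],-1]]'; python3 gauge.py; python3 - <<'E'
from station import viewer
from h import *
s=np.load("slicer.npy"); c=cal("top"); a=cv2.imread("pics/topg.png")[:,:,::-1]; b=cv2.imread("pics/top0.png")[:,:,::-1]
F=a.astype(int); g=((F[:,:,1]>F[:,:,0]+40)&(F[:,:,1]>F[:,:,2]+30)); g[:,:350]=0; bl=(F[:,:,2]>F[:,:,0]+50); bl[:,:350]=0
for n,m,z in(("green",g,.025),("mat",bl|g,.003)):
  r=cv2.minAreaRect(cv2.findNonZero(m.astype(np.uint8))); print(n,r[0],r[1],at(c,r[0],z)[:2])
W=a.min(2)>150; W[:130]=0;W[165:]=0;W[:,360:]=W[:,360:]; W[:,:365]=0;W[:,410:]=0; r=cv2.minAreaRect(cv2.findNonZero(W.astype(np.uint8))); print("white handle",r,at(c,r[0],.071)[:2])
h=cv2.cvtColor(np.ascontiguousarray(a),cv2.COLOR_RGB2HSV); m=(h[:,:,1]>90).astype(np.uint8); m2=np.zeros_like(m); m2[124:168,222:300]=m[124:168,222:300]
k,L,S,C=cv2.connectedComponentsWithStats(m2); i=1+np.argmax(S[1:,4]); r=cv2.minAreaRect(cv2.findNonZero((L==i).astype(np.uint8))); print("loaf",S[i],r)
def model(v):
    pts=[(x,y,.075+z) for y in(-.07,.07) for x,z in((-.028,0),(.028,0),(-.028,.044),(.028,.044),(0,.072),(-.02,.064),(.02,.064))]
    return cv2.minAreaRect(proj(c,xf(v,pts)).astype(np.float32))
v=least_squares(lambda t:np.array(model([t[0],t[1],s[2]])[0])-np.array(r[0]),[.56,.05],diff_step=1e-3).x
cc,n=np.cos(s[2]),np.sin(s[2]); e=v-s[:2]; print(v,"local",cc*e[0]+n*e[1],-n*e[0]+cc*e[1])
T=viewer.read_camera("top"); S=viewer.read_camera("side")
for n in("mug","honey_jar","jam_jar","tin"): print(n,[[(round(d["score"],2),np.round(d["rect"]).astype(int).tolist()) for d in viewer.search_frame(q,n)][:2] for q in(T,S)])
E
```

```text
t: 43.45
eef_pos: [0.5741, 0.2811, 0.2306]
tool_rot: [0.0, 0.731, 0.682, -0.001]
contact_force: [0.1, -0.7, 0.1]
gripper_width: 0.999
[259.  89.] [258.45454545  98.31818182] [0.15839391 0.03234651] [0.13358436 0.03158189] travel 0.07303538036847233 angle 12.172563394745389
green (388.8619689941406, 145.28880310058594) (30.255407333374023, 15.731391906738281) [ 0.59302596 -0.28920482]
mat (387.4495544433594, 147.2539520263672) (59.73147201538086, 38.126468658447266) [ 0.59162796 -0.28813074]
white handle ((391.48516845703125, 141.64852905273438), (23.781387329101562, 8.557319641113281), 5.7105937004089355) [ 0.59405363 -0.29016623]
loaf [236 137  55  27 984] ((263.17327880859375, 150.267333984375), (53.73200988769531, 21.990324020385742), 5.710593223571777)
[0.55755685 0.04991571] local -0.0037365860679436625 0.0024749059454457155
mug [[(0.79, [333, 234, 34, 34]), (0.63, [386, 148, 56, 45])], [(0.61, [300, 232, 35, 36])]]
honey_jar [[(0.89, [210, 228, 30, 24]), (0.49, [244, 131, 210, 120])], [(0.92, [243, 188, 24, 29])]]
jam_jar [[(0.71, [166, 231, 37, 27])], [(0.79, [223, 173, 23, 29])]]
tin [[(0.6, [242, 135, 208, 122]), (0.58, [470, 149, 34, 27])], [(0.58, [454, 249, 27, 40]), (0.45, [317, 171, 152, 105])]]
```

All checks agree, so I'm handing in.

```bash
python3 -c "
from station import bot; print(bot.hand_in())"
```

```text
the job is handed in; nothing more can be done
None
```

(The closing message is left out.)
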